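Tap the jammed peg tray home

TASK

The white peg tray of the grey shelf has jammed part-way out on its two runners. Take the mallet and, with light taps on its orange left and right bumpers in turn, walk the tray fully home on both sides without forcing it and without touching the shelf or tray with anything but the mallet. Then lay the mallet back flat on its blue mat and leave everything else where it is.

Things in the scene. Friction and masses are not known exactly. Their poses are not given: they have to be found in the camera images.
- shelf: Fixed grey shelf clamped to a tiled upstand. Origin: footprint centre at table level; -x is its front (towards the robot), +y its left. Side cheeks at y = +-130 mm end at x = -90. Top board 115 to 125 mm high, x -40 to 130, y +-150; things on it reach 260 mm high. Tray slides under it along x: tap towards shelf +x. The mallet pushing shelf or tray with over 16 N counts as forcing.
- tray: White tray 150 x 228 mm, rim 68 mm above the table, on two seized runners at shelf y = +-55 mm. Origin at the left runner, 10 mm behind the front wall, 31 mm high; Starts 18 to 24 mm out. Once one side leads by 6 to 8 mm the tray is cocked and binds: 20 N would be needed there or in the middle, too much; tap the other side next, it can overtake by as much. Home: front wall flush with cheek ends.
- left_bumper (a point): Centre of the front face of the orange bumper at the tray's left front corner: 36 mm wide, 28 high, 10 proud of the tray's front wall, 49 mm above the table; at home at x = -100, y = +95 mm of the shelf. A steady push of about 8 N (dry friction, no spring) slides this side in while the other side stays, until the tray binds or this side meets its hard stop, where the force climbs.
- right_bumper (a point): The same at the tray's right front corner; when home at x = -100, y = -95 mm of the shelf.
- left_side (a joint): How far out the tray's left runner (y = +55 mm) is, in m: 0 = fully home, at a hard stop; grows towards the robot, up to 0.030.
- right_side (a joint): How far out the tray's right runner (y = -55 mm) is, in m: 0 = fully home, at a hard stop; grows towards the robot, up to 0.030.
- mallet: Wooden mallet lying flat, about 0.28 kg. Head 100 mm long (x), 36 wide (y), 40 high (z), dark rubber striking face at its +x end; origin: centre of the head's underside. Handle 18 mm round, leaves the -y side at x = +22, reaches y = -145, axis 20 mm up, 40 mm pommel at its end. Best pinched across the 36 mm at the head's middle, clear of the handle (e.g. at x = -6: face 56 mm ahead).
- mat: Fixed flat blue mat, 150 (x) x 240 (y) x 4 mm high; origin: centre of its underside. The mallet starts on it with its head about 50 mm to the mat's +y side, and goes back with the middle of its head over the mat, flat.
- nail_brush: Bystander: green nail brush 45 x 95 x 50 mm on the shelf's top board; origin at its underside.
- scoop: Bystander: white plastic measuring scoop, cup 48 mm wide, 34 mm high, on the top board; origin under the cup.
- amber_jar: Bystander: closed amber glass jar, 60 mm wide, 85 mm high, on the top board; origin at its underside.
- peg_tin: Bystander: stainless peg tin, 68 mm wide, 85 mm high, on the top board; origin at its underside.
- squeeze_bottle: Bystander: blue squeeze bottle, 56 mm wide, 135 mm high, on the top board; origin at its underside.
- soap_dish: Bystander: white dish with a yellow soap bar, 85 x 120 x 31 mm, on the table right of the shelf; origin at its underside.
- rinse_cup: Bystander: blue mug, 80 mm wide, 90 mm high, on the table left of the shelf; origin at its underside.
Mind the look-alikes: they are no part of the job. What is meant by the mallet is not red, and is the smaller of those in its own colour.

How it is judged:
By the outcome, as a careful person would: the job done as asked, in the order asked, and still so for the second after the job is handed in, with the robot touching nothing.
It also fails if it takes over 64 s, if anything falls off the work surface, if the arm or the gripper's body presses on something with over 40 N, if the wrist force passes 120 N, or if a joint passes its speed limit or range.

ROBOT

A 6-joint arm with a two-finger parallel gripper is mounted at the origin on the work surface. World frame = base frame: x ahead of the robot, y to its left, z up, the work surface at z = 0. Lengths are in mm, angles in rad, forces in N, time in s.
With the tool pointing down it reaches from about 250 to 775 mm from the base axis. Payload 4 kg.
Tool frame: the origin (TCP) lies midway between the tips of the shut fingers; the grasp point (between the pads) lies 19 mm behind it (grip_depth is the distance from the TCP to the grasp point, in mm); z points along the fingers, y is the direction in which the jaws open and shut (so a half turn about z gives the same grasp; the last joint's range is limited). The gripper opens to 94 mm and grips with 3 to 60 N. Pads are 16 mm wide; open, the fingers measure 119 mm over their backs; the gripper's body (75 mm by 177 mm) begins 78 mm behind the grasp point.
Start: joints at [-0.103, 0.087, 1.371, -0, 1.684, -0.103], TCP at [550.018, -0.007, 205.506] pointing down, gripper open.
Joint ranges: [-3.1, 3.1], [-0.76, 2.03], [0.27, 2.55], [-1.08, 4.22], [0.17, 2.65], [-2.57, 2.57]. Speed limits (rad/s): [2.79, 2.79, 3.14, 3.14, 3.14, 3.14].

INTERFACE

Orientations are given as a 3x3 rotation matrix whose columns are the frame's x, y, z axes.
In Python, from station import observe, read_camera, sign_off, find_in, silhouettes, place_of, grip_depth gives the robot as it stands.
- The arm moves only by the tool step_arm, never from a script. Its argument "plan" is a list of rows, each an object of numbers: "jaw": the opening, from -1 (shut) to 1 (fully open); "tx", "ty", "tz": the shift along the tool's x, y, z in m; "yaw": the turn about the tool's z in degrees. A call has 1 to 10 rows; each row shifts and turns the pose as measured when the row begins, along the tool's axes as they then stand; what a row does not reach is not made up. A row lasts 1/10 s, in which the tool goes at most 50 mm and 8.59 degrees, less where a joint would pass 70% of its speed; a pose out of reach is approached as far as the arm can. A call with a gripper value outside its range is refused whole. The fingers move at their own pace and stop on an object; "newtons" is the grip in N (left out, the last holds). Time passes only in rows, so rows that do not move let the fingers close. It gives the time, the measured TCP pose, the force and the opening at its end, in the units of the state.
- observe(): the state, without advancing time (a new reading comes with each control period).
- read_camera(name): name is "scene" or "side" or "wrist"; returns a dict with "image" (420x560x3 uint8, red, green, blue), "K" (3x3 intrinsics, pixels), "R" (3x3) and "t" (3): a world point X has camera coordinates R X + t. Camera axes: x right, y down, z forward; pixel columns grow to the right and rows downward; lengths in mm; the calibration is good to about 2 mm. A picture is of the moment at which its call begins. There is no depth.
- sign_off(): hands the job in, once; it reports no verdict.
Trained networks look in a picture, given as the dict that the camera call returned (one of the last four; its "shot" number tells which), for a name from the list of things; names that differ only in an ending like _2 or _b are one class to them, and where a whole thing is asked for, a point or a joint stands for the part that bears it (a point fixed in the world has none). Each returns a list of dicts, best first, with "p" (0 to 1); they miss things now and then, are a little off and sometimes report something else, mostly with a low value. They report only what shows in the picture. A call takes as long as a camera call. They do not tell look-alikes from the thing itself.
- find_in(picture, thing): "rect" ([left, top, right, bottom] in pixels, round what is visible of it).
- silhouettes(picture, thing): "pixels" (420x560 bool, what is visible of it) and "rect" ([left, top, right, bottom] in pixels, round what is visible of it).
- place_of(picture, thing): "at" ([column, row] in pixels: a listed point, or the origin of a listed thing).
The state is a dict: "clock": time; "q": joint angles; "qvel": joint speeds; "joint_efforts": joint torques, N m; "eef_pos": TCP position; "eef_rot": TCP orientation; "contact_force": force on the tool from outside, world axes, zero at the start; "torque": the same for the moment, N m; "opening": finger opening in mm.
Only numpy, scipy, OpenCV 4.12 (cv2) and the standard library are available. Lean on these libraries where they do the work, as an engineer would, in place of code of your own. Each camera call takes 0.05 s, during which the arm holds its last target.

## Working session

There is one attempt and no reset: what is moved stays moved. The work goes in short steps, Python scripts to look and compute and a tool call to move; the robot and the scene stay as the last step left them, time stands still between calls to the robot, and variables do not carry over. Pictures are saved under pics/ and viewed, and the job is handed in when it is done.

Besides the shell and the picture viewer there is one more tool, called after "Call:" in YAML: its name, and indented under it one key for each argument. step_arm: Moves the arm, as the interface text tells. Its arguments: {"type":"object","properties":{"plan":{"type":"array","items":{"type":"object","properties":{"jaw":{"type":"number"},"tx":{"type":"number"},"ty":{"type":"number"},"tz":{"type":"number"},"yaw":{"type":"number"}}}},"newtons":{"type":"number"}},"required":["plan"]}

```bash
mkdir -p pics; ls
python3 - <<'E'
from station import *
import cv2,numpy as np,pickle
s=observe();print(s)
print(grip_depth if not callable(grip_depth) else grip_depth())
for n in ["scene","side","wrist"]:
    p=read_camera(n);cv2.imwrite(f"pics/{n}0.png",p["image"][:,:,::-1])
    pickle.dump(p,open(f"pics/{n}0.pkl","wb"))
    print(n,p["K"].tolist(),np.round(p["R"],3).tolist(),p["t"])
    for th in ["mallet","mat","left_bumper","right_bumper","tray","shelf"]:
        print(th,[(np.round(d["rect"]).tolist(),round(d["p"],2)) for d in find_in(p,th)],[(np.round(d["at"],1).tolist(),round(d["p"],2)) for d in place_of(p,th)])
E
```

```text
pics
{'clock': 0.0, 'q': array([-1.03083534e-01,  8.79397148e-02,  1.37225819e+00,  5.51014555e-06,
        1.68361399e+00, -1.03077546e-01]), 'qvel': array([-0.00102386,  0.00015457,  0.00018231, -0.00060504, -0.00131747,
       -0.00211073]), 'joint_efforts': array([ 1.28542815e-03, -3.40182602e+01, -3.02423716e+01,  7.18220207e-02,
        3.29729996e-02, -1.13141955e-04]), 'eef_pos': array([5.49440084e+02, 6.42902209e-02, 2.04310556e+02]), 'eef_rot': array([[ 5.63258598e-06,  9.99997565e-01, -2.20690316e-03],
       [ 9.99999973e-01, -5.11660456e-06,  2.33808958e-04],
       [ 2.33797097e-04, -2.20690441e-03, -9.99997537e-01]]), 'contact_force': array([-0.43814546, -0.16718616,  0.54636207]), 'torque': array([0.00787193, 0.01775804, 0.04527934]), 'opening': 94.17866826522686}
18.8
scene [[382.787920802711, 0.0, 278.5336594679962], [0.0, 382.787920802711, 211.47366955836782], [0.0, 0.0, 1.0]] [[0.537, 0.844, -0.007], [0.685, -0.44, -0.581], [-0.493, 0.307, -0.814]] [-224.24868701 -262.46109715 1537.78140295]
mallet [([324.0, 128.0, 357.0, 159.0], 0.77), ([302.0, 186.0, 342.0, 224.
[... 1522 characters left out ...]
1197], [0.0, 337.9062744845104, 202.0036513619676], [0.0, 0.0, 1.0]] [[1.0, -0.001, 0.001], [-0.001, -0.961, 0.276], [0.0, -0.276, -0.961]] [-549.56151643  -28.72326008  391.81375207]
mallet [([120.0, 1.0, 241.0, 139.0], 0.95), ([19.0, 217.0, 126.0, 326.0], 0.72)] [([553.0, 104.9], 0.52)]
mat [([98.0, 4.0, 256.0, 158.0], 0.59)] [([175.2, 42.7], 0.62), ([384.7, 104.4], 0.53)]
left_bumper [([268.0, 1.0, 393.0, 222.0], 0.92)] []
right_bumper [([268.0, 0.0, 392.0, 224.0], 0.78)] [([272.7, 188.3], 0.83), ([385.9, 107.1], 0.46)]
tray [([268.0, 0.0, 392.0, 220.0], 0.95)] [([304.2, 36.8], 0.65)]
shelf [([270.0, 3.0, 560.0, 294.0], 0.58), ([268.0, 148.0, 283.0, 155.0], 0.45)] [([384.7, 105.5], 0.56)]
```

View pics/scene0.png

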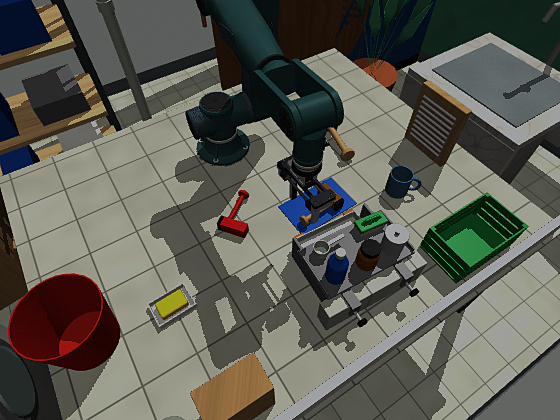

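View pics/side0.png

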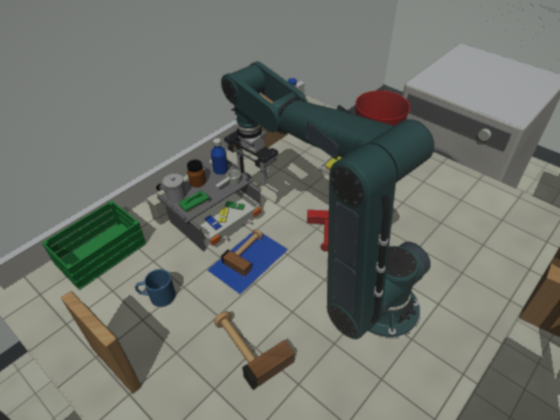

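View pics/wrist0.png

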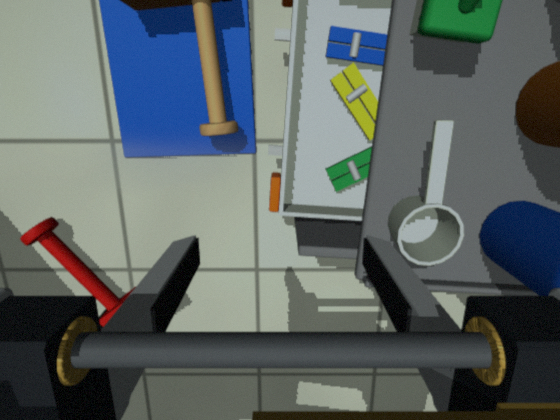

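```bash
cat > h.py <<'E'
import numpy as np,pickle,cv2
def load(n): return pickle.load(open(f"pics/{n}.pkl","rb"))
def ray(p,uv):
    K,R,t=map(np.asarray,(p["K"],p["R"],p["t"]))
    c=-R.T@t; d=R.T@np.linalg.inv(K)@np.array([uv[0],uv[1],1.]); return c,d/np.linalg.norm(d)
def onz(p,uv,z):
    c,d=ray(p,uv); return c+d*(z-c[2])/d[2]
def tri(*a):
    A=np.zeros((3,3));b=np.zeros(3)
    for p,uv in a:
        c,d=ray(p,uv);M=np.eye(3)-np.outer(d,d);A+=M;b+=M@c
    X=np.linalg.solve(A,b)
    return X
def proj(p,X):
    x=np.asarray(p["R"])@np.asarray(X,float)+np.asarray(p["t"]); u=np.asarray(p["K"])@x; return u[:2]/u[2]
def snap(n,tag):
    from station import read_camera
    p=read_camera(n);cv2.imwrite(f"pics/{tag}.png",p["image"][:,:,::-1]);pickle.dump(p,open(f"pics/{tag}.pkl","wb"));return p
E
python3 - <<'E'
from h import *
S,D,W=load("scene0"),load("side0"),load("wrist0")
print("wcam",ray(W,(280,202)))
print("mallet",onz(D,(236.9,262.8),4),onz(S,(330.2,200.2),4))
print("mat",onz(D,(246.7,260.9),0),onz(S,(315,206.5),0),onz(W,(384,104),0))
print("LB",onz(D,(216.2,241.9),49),onz(S,(345.9,209.3),49))
print("RB",onz(D,(255.6,213),49),onz(S,(296.8,238.5),49),onz(W,(272.7,188.3),49))
print("shelf",onz(D,(217.8,219.2),0),onz(S,(338.8,259.7),0))
im=D["image"][:,:,::-1]
c=im[150:400,170:350]; cv2.imwrite("pics/crop1.png",cv2.resize(c,None,fx=3,fy=2.4,interpolation=cv2.INTER_CUBIC))
c=im[185:295,170:300]; cv2.imwrite("pics/crop2.png",cv2.resize(c,None,fx=5,fy=5,interpolation=cv2.INTER_CUBIC))
E
```

```text
wcam (array([549.40564746,  80.15171221, 384.82468722]), array([-0.00183137, -0.27594165, -0.96117264]))
mallet [459.76992559 182.44873222   4.        ] [453.95136957 196.37865783   4.        ]
mat [443.34599733 152.94869825   0.        ] [445.06514115 136.25230705   0.        ] [662.58399729  81.11810819   0.        ]
LB [547.47849003 188.82146672  49.        ] [538.32594342 193.19256458  49.        ]
RB [543.08259983   3.3695791   49.        ] [544.36727411 -10.75050381  49.        ] [541.32299928  -1.68558075  49.        ]
shelf [660.56795181  84.62918627   0.        ] [659.94073742  76.6206631    0.        ]
```

View pics/crop2.png

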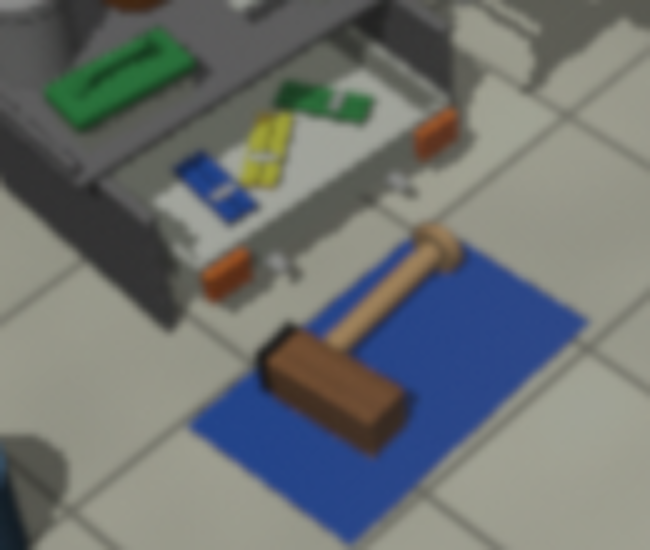

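Mallet candidates in the side picture are wood on the mat (240,258), larger wood (260,350) and red (325,225). The crop shows the small wooden one on the blue mat, with its dark face towards the shelf. That is the smaller of the two brown ones, so it is the target. Next I'll move above it and turn the jaws across the head.

Call:
step_arm:
  plan:
    - {"tx": 0.034, "ty": -0.023, "tz": -0.02, "yaw": 8.5}
    - {"tx": 0.034, "tz": -0.02, "ty": -0.02, "yaw": 8.5}
    - {"tx": 0.025, "tz": -0.015, "ty": -0.025, "yaw": 8.5}
    - {"yaw": 8.5}
    - {"yaw": 8.5}
    - {"yaw": 8.5}
    - {"yaw": 8.5}
    - {"yaw": 8.5}
    - {"yaw": 8.5}
    - {"yaw": 8.5}

```text
validation failed for argument at $.pl...
```

Call:
step_arm:
  plan:
    - {"yaw": 5}
    - {"yaw": 0}

```text
validation failed for argument at $.pl...
```

Run:
```python
from h import *
from station import *
s=observe();print(s["clock"],s["eef_pos"],np.round(s["eef_rot"],3),s["contact_force"],s["q"])
W=snap("wrist","w1");S=snap("side","s1");
for th in ["mallet","mat","left_bumper","right_bumper","tray","shelf"]:
    print(th,[(np.round(d["at"],1).tolist(),round(d["p"],2)) for d in place_of(W,th)])
```

```text
1.95 [5.50017778e+02 2.04104752e-03 2.05492607e+02] [[-0.  1.  0.]
 [ 1.  0. -0.]
 [-0.  0. -1.]] [ 0.21099146  0.95923168 -0.02413037] [-1.03075948e-01  8.72196311e-02  1.37070498e+00 -1.35023152e-05
  1.68359791e+00 -1.03087491e-01]
mallet []
mat [([177.5, 42.8], 0.96), ([552.8, 104.7], 0.16)]
left_bumper []
right_bumper [([270.9, 191.4], 0.92)]
tray [([302.2, 39.4], 0.57)]
shelf [([381.0, 107.1], 0.71)]
```

View pics/w1.png

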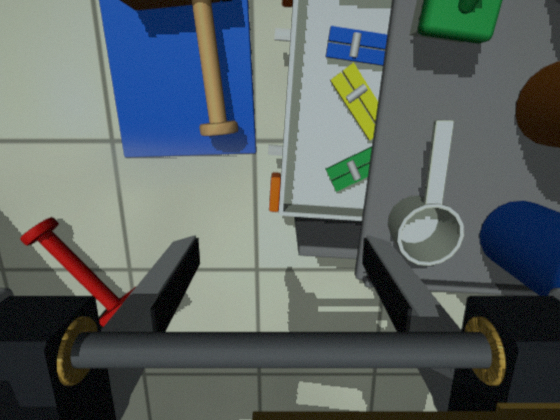

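The arm did not move, because the rows seem to need every field.

Call:
step_arm:
  plan:
    - {"jaw": 1, "tx": 0.034, "ty": -0.023, "tz": -0.02, "yaw": 8.5}
    - {"jaw": 1, "tx": 0.034, "ty": -0.02, "tz": -0.02, "yaw": 8.5}
    - {"jaw": 1, "tx": 0.025, "ty": -0.025, "tz": -0.015, "yaw": 8.5}
    - {"jaw": 1, "tx": 0, "ty": 0, "tz": 0, "yaw": 8.5}
    - {"jaw": 1, "tx": 0, "ty": 0, "tz": 0, "yaw": 8.5}
    - {"jaw": 1, "tx": 0, "ty": 0, "tz": 0, "yaw": 8.5}
    - {"jaw": 1, "tx": 0, "ty": 0, "tz": 0, "yaw": 8.5}
    - {"jaw": 1, "tx": 0, "ty": 0, "tz": 0, "yaw": 8.5}
    - {"jaw": 1, "tx": 0, "ty": 0, "tz": 0, "yaw": 8.5}
    - {"jaw": 1, "tx": 0, "ty": 0, "tz": 0, "yaw": 8.5}
  newtons: 40

```text
clock: 3.35
eef_pos: [493.7, 106.4, 263.2]
eef_rot: [[0.998, 0.067, 0.002], [0.067, -0.998, 0.002], [0.002, -0.002, -1.0]]
contact_force: [-0.3, 0.1, 0.3]
opening: 94.3
```

Run:
```python
from h import *
from station import *
s=observe();print(s["clock"],s["eef_pos"],np.round(s["eef_rot"],3),s["q"])
W=snap("wrist","w2");S=snap("side","s2")
for th in ["mallet","mat","left_bumper","right_bumper","tray","shelf"]:
    print(th,[(np.round(d["at"],1).tolist(),round(d["p"],2)) for d in place_of(W,th)])
```

```text
3.35 [493.68988844 106.4253221  263.20493234] [[ 0.998  0.067  0.002]
 [ 0.067 -0.998  0.002]
 [ 0.002 -0.002 -1.   ]] [ 9.88574001e-02 -1.90693949e-02  1.36687935e+00  1.69620167e-03
  1.79192809e+00  1.60331725e+00]
mallet [([456.9, 260.4], 0.64), ([211.9, 193.9], 0.59)]
mat [([249.3, 205.1], 0.97)]
left_bumper [([211.9, 119.6], 0.78)]
right_bumper [([377.3, 143.2], 0.95)]
tray [([254.2, 108.3], 0.68)]
shelf [([309.6, 30.4], 0.94), ([213.0, 118.8], 0.75)]
```

View pics/w2.png

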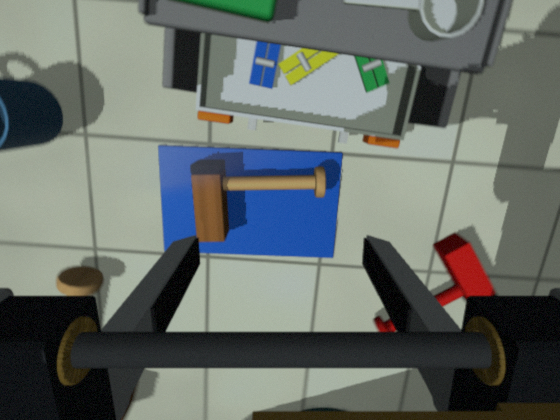

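View pics/s2.png

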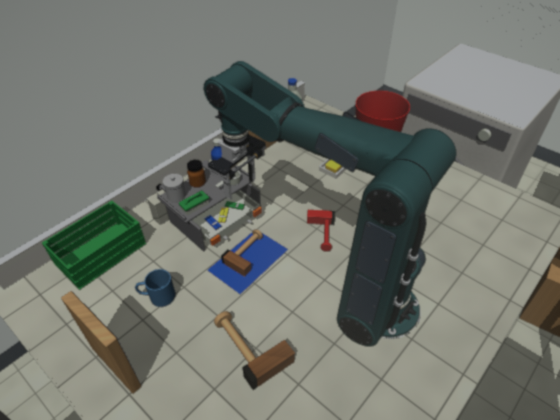

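The wrist view shows the mallet head at (210,200) with its handle to (322,183). The bumpers are at (215,118) and (383,141), and the cheek fronts at (180,88) and (432,122). I'll enlarge it to measure.

Run:
```python
from h import *
W=load("w2");im=W["image"][:,:,::-1]
c=im[80:160,160:460]; cv2.imwrite("pics/c3.png",cv2.resize(c,None,fx=2.66,fy=2.66*1.0,interpolation=cv2.INTER_CUBIC))
a=cv2.resize(im[70:150,160:260],None,fx=6,fy=6,interpolation=cv2.INTER_CUBIC)
cv2.imwrite("pics/c3l.png",a)
a=cv2.resize(im[90:170,350:460],None,fx=6,fy=6,interpolation=cv2.INTER_CUBIC)
cv2.imwrite("pics/c3r.png",a)
a=cv2.resize(im[150:260,180:340],None,fx=5,fy=5,interpolation=cv2.INTER_CUBIC)
cv2.imwrite("pics/c3m.png",a)
```

```text
(no output)
```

View pics/c3l.png

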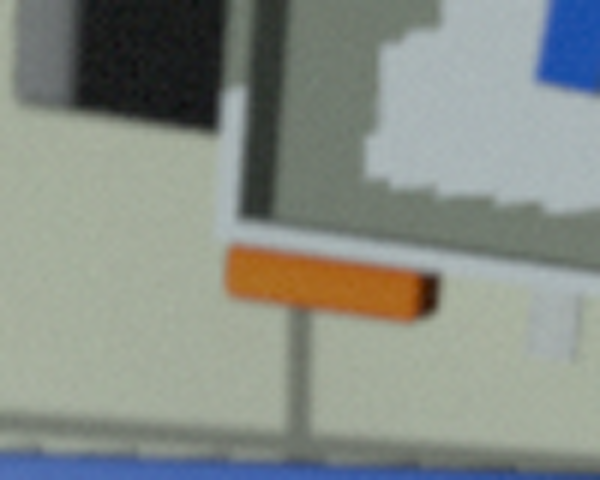

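View pics/c3r.png

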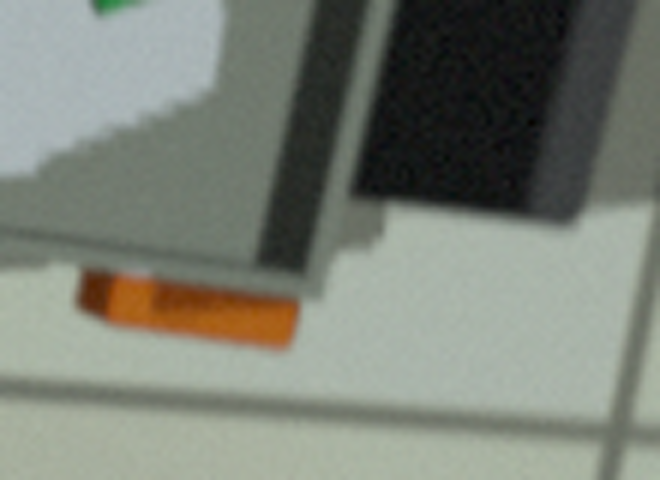

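View pics/c3m.png

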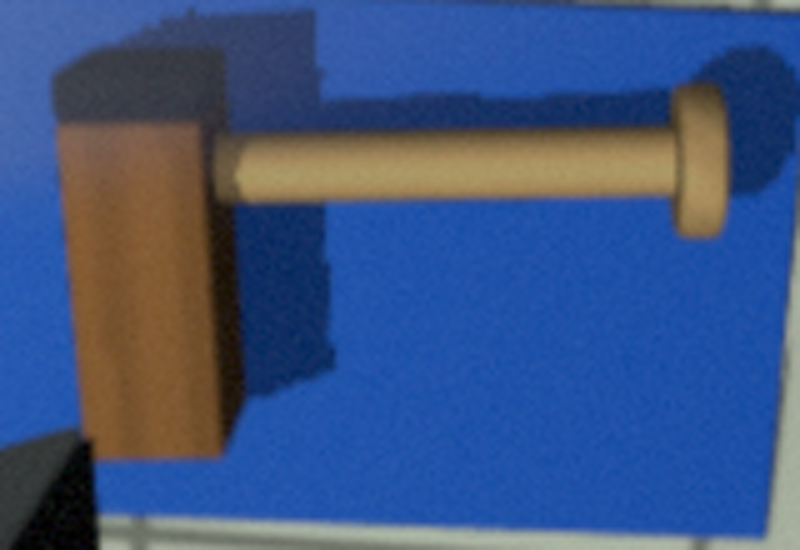

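Run:
```python
from h import *
W=load("w2")
f=lambda uv,z: np.round(onz(W,uv,z),1)
print("cam",ray(W,(280,202))[0])
print("head back L,R",f((198.4,242),44),f((224.4,241.6),44))
print("boundary",f((191.6,174.8),44),f((220,174.4),44))
print("pommel end",f(((680/5+180)+5,150+160/5),24),"handle",f((180+240/5,150+167/5),24), f((180+675/5,150+162/5),24))
print("LB",f((198,119.5),63),f((229.2,123.3),63))
print("RB",f((368.3,144.2),63),f((398,148.3),63))
for z in (115,110,105,100): print("cheekL in",f((172.5,87.8),z),"out",f((162.5,87.2),z),"R in",f((439.2,125.8),z),"out",f((445.8,127),z))
print("cheek z0 L",f((195.8,91.7),0),"R",f((350+355/6,90+195/6),0))
print("mat corners",f((160,146),4),f((342,153),4),f((165,252),4),f((334,258),4))
```

```text
cam [572.92180429 111.27344356 442.68481945]
head back L,R [400.3 205.   44. ] [403.  172.1  44. ]
boundary [486.7 213.1  44. ] [489.4 179.1  44. ]
pommel end [483.9  54.7  24. ] handle [474.3 172.2  24. ] [482.9  62.2  24. ]
LB [552.8 200.9  63. ] [551.  166.8  63. ]
RB [538.5  11.7  63. ] [536.2 -22.1  63. ]
cheekL in [582.4 212.  115. ] out [582.3 221.2 115. ] R in [564.8 -39.3 115. ] out [564.1 -45.8 115. ]
cheekL in [582.6 213.6 110. ] out [582.5 222.9 110. ] R in [564.7 -41.6 110. ] out [564.  -48.2 110. ]
cheekL in [582.7 215.1 105. ] out [582.6 224.6 105. ] R in [564.6 -43.9 105. ] out [563.9 -50.6 105. ]
cheekL in [582.9 216.7 100. ] out [582.8 226.2 100. ] R in [564.5 -46.2 100. ] out [563.7 -53.  100. ]
cheek z0 L [583.  218.5   0. ] R [563.5 -53.1   0. ]
mat corners [513.1 263.8   4. ] [519.7  28.6   4. ] [364.7 261.4   4. ] [371.3  22.8   4. ]
```

Call:
step_arm:
  plan:
    - {"jaw": 1, "tx": -0.016, "ty": -0.034, "tz": 0.02, "yaw": -1}
    - {"jaw": 1, "tx": -0.016, "ty": -0.034, "tz": 0.03, "yaw": 0}
    - {"jaw": 1, "tx": -0.01, "ty": -0.021, "tz": 0.04, "yaw": 0}
    - {"jaw": 1, "tx": 0, "ty": 0, "tz": 0.045, "yaw": 0}
    - {"jaw": 1, "tx": 0, "ty": 0, "tz": 0.03, "yaw": 0}
    - {"jaw": 1, "tx": 0, "ty": 0, "tz": 0, "yaw": 0}

```text
clock: 4.35
eef_pos: [445.2, 194.9, 95.1]
eef_rot: [[0.995, 0.096, 0.009], [0.096, -0.995, 0.003], [0.009, -0.003, -1.0]]
contact_force: [0.1, 0.4, -0.0]
opening: 94.2
```

Run:
```python
from h import *
from station import *
s=observe();print(s["clock"],s["eef_pos"],np.round(s["eef_rot"],4).tolist(),s["contact_force"])
W=snap("wrist","w3")
# expected mallet points with the estimate
c=np.array([451.5,192.8]);a=np.deg2rad(4.8);ex=np.array([np.cos(a),np.sin(a)]);ey=np.array([-ex[1],ex[0]])
im=W["image"][:,:,::-1].copy()
q=[proj(W,list(c+i*ex+j*ey)+[44]) for i,j in((-50,-18),(50,-18),(50,18),(-50,18))]
cv2.polylines(im,[np.round(np.array(q)*16).astype(np.int32)],True,(0,255,0),1,cv2.LINE_AA,4)
cv2.imwrite("pics/w3o.png",im)
```

```text
4.35 [445.20654935 194.87422066  95.12081627] [[0.9953, 0.0964, 0.0087], [0.0964, -0.9953, 0.0034], [0.009, -0.0026, -1.0]] [ 0.09910068  0.35141941 -0.01033726]
```

View pics/w3o.png

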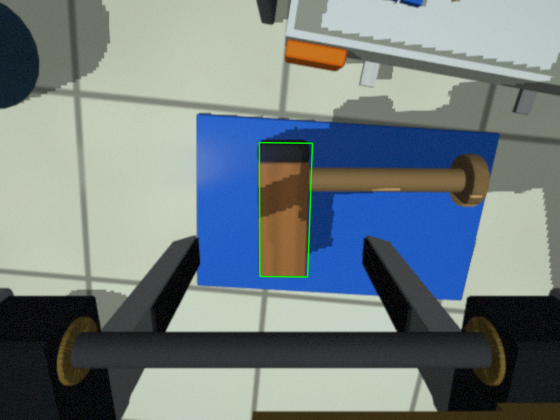

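The green overlay of the estimated head fits the picture, so I'll go down and grip.

Call:
step_arm:
  plan:
    - {"jaw": 1, "tx": 0, "ty": 0.0026, "tz": 0.03, "yaw": 0.7}
    - {"jaw": 1, "tx": 0, "ty": 0, "tz": 0.03, "yaw": 0}
    - {"jaw": 1, "tx": 0, "ty": 0, "tz": 0.02, "yaw": 0}
    - {"jaw": 1, "tx": 0, "ty": 0, "tz": 0.004, "yaw": 0}
    - {"jaw": 1, "tx": 0, "ty": 0, "tz": 0, "yaw": 0}

```text
clock: 4.9
eef_pos: [458.9, 195.0, 25.4]
eef_rot: [[0.996, 0.083, 0.034], [0.083, -0.996, 0.011], [0.035, -0.008, -0.999]]
contact_force: [0.1, -0.7, 0.0]
opening: 94.3
```

Run:
```python
from station import *
s=observe();print(s["clock"],s["eef_pos"],s["eef_rot"].round(4).tolist(),s["q"],s["qvel"].round(3))
```

```text
4.9 [458.90808748 195.00833468  25.3697705 ] [[0.9959, 0.0835, 0.0341], [0.0832, -0.9965, 0.0108], [0.0349, -0.0079, -0.9994]] [2.87601103e-01 5.65611386e-02 1.77269775e+00 6.80240635e-04
 1.27658733e+00 1.77475882e+00] [-0.005 -0.009 -0.026 -0.002  0.018 -0.001]
```

Call:
step_arm:
  plan:
    - {"jaw": 1, "tx": 0, "ty": 0, "tz": 0, "yaw": 0}

```text
clock: 5.0
eef_pos: [460.4, 195.2, 27.3]
eef_rot: [[0.996, 0.083, 0.037], [0.083, -0.996, 0.012], [0.038, -0.008, -0.999]]
contact_force: [-0.2, 0.5, -0.6]
opening: 93.9
```

Call:
step_arm:
  plan:
    - {"jaw": 1, "tx": 0, "ty": 0, "tz": -0.015, "yaw": 0}
    - {"jaw": 1, "tx": 0, "ty": 0, "tz": 0, "yaw": 0}

```text
clock: 5.2
eef_pos: [462.8, 195.6, 46.2]
eef_rot: [[0.996, 0.083, 0.044], [0.083, -0.996, 0.013], [0.045, -0.01, -0.999]]
contact_force: [0.4, 0.1, -0.0]
opening: 93.9
```

Call:
step_arm:
  plan:
    - {"jaw": 1, "tx": 0, "ty": 0, "tz": 0, "yaw": 0}

```text
clock: 5.3
eef_pos: [463.7, 195.8, 47.2]
eef_rot: [[0.995, 0.083, 0.046], [0.083, -0.996, 0.014], [0.047, -0.01, -0.999]]
contact_force: [-0.3, 0.2, 0.7]
opening: 94.0
```

Call:
step_arm:
  plan:
    - {"jaw": 1, "tx": 0, "ty": 0, "tz": 0, "yaw": 0}

```text
clock: 5.4
eef_pos: [464.5, 196.0, 47.9]
eef_rot: [[0.995, 0.083, 0.048], [0.083, -0.996, 0.015], [0.049, -0.011, -0.999]]
contact_force: [-0.3, 1.1, 0.3]
opening: 93.8
```

Call:
step_arm:
  plan:
    - {"jaw": 1, "tx": 0, "ty": 0, "tz": 0, "yaw": 0}

```text
clock: 5.5
eef_pos: [464.5, 196.0, 47.9]
eef_rot: [[0.995, 0.083, 0.048], [0.083, -0.996, 0.015], [0.049, -0.011, -0.999]]
contact_force: [-0.7, -0.8, -0.3]
opening: 93.9
```

Run:
```python
from station import *
s=observe();print(s["clock"],s["eef_pos"],s["eef_rot"].round(4).tolist(),s["q"],s["qvel"].round(3))
read_camera("wrist")
s=observe();print(s["clock"],s["eef_pos"],s["eef_rot"].round(4).tolist(),s["q"],s["qvel"].round(3))
read_camera("wrist")
s=observe();print(s["clock"],s["eef_pos"],s["eef_rot"].round(4).tolist(),s["q"],s["qvel"].round(3))
```

```text
5.5 [464.49627454 195.9537021   47.90180797] [[0.9953, 0.0835, 0.0484], [0.0829, -0.9965, 0.0146], [0.0494, -0.0106, -0.9987]] [2.86441861e-01 3.48292382e-02 1.74717042e+00 3.85143684e-04
 1.30904446e+00 1.77382786e+00] [-0.001 -0.002 -0.002  0.    -0.004 -0.001]
5.55 [464.47412904 195.91440349  47.84469886] [[0.9953, 0.0835, 0.0483], [0.0829, -0.9965, 0.0145], [0.0493, -0.0105, -0.9987]] [2.86430594e-01 3.49034264e-02 1.74721123e+00 3.08976653e-04
 1.30905196e+00 1.77384952e+00] [ 0.002  0.004  0.004 -0.001  0.002  0.001]
5.6 [464.31259108 195.88717899  47.67098153] [[0.9954, 0.0835, 0.0478], [0.0829, -0.9965, 0.0144], [0.0489, -0.0104, -0.9988]] [2.86454445e-01 3.50461016e-02 1.74741878e+00 3.31351439e-04
 1.30914176e+00 1.77383909e+00] [ 0.001  0.003  0.004  0.001 -0.    -0.001]
```

Call:
step_arm:
  plan:
    - {"jaw": 1, "tx": 0, "ty": 0, "tz": -0.02, "yaw": 0}

```text
clock: 5.7
eef_pos: [460.8, 194.8, 64.4]
eef_rot: [[0.996, 0.083, 0.041], [0.083, -0.996, 0.012], [0.042, -0.009, -0.999]]
contact_force: [-0.6, -0.8, 0.2]
opening: 93.9
```

Call:
step_arm:
  plan:
    - {"jaw": 1, "tx": 0, "ty": 0, "tz": 0, "yaw": 0}

```text
clock: 5.8
eef_pos: [462.6, 195.4, 66.7]
eef_rot: [[0.995, 0.084, 0.045], [0.083, -0.996, 0.014], [0.046, -0.01, -0.999]]
contact_force: [0.1, 0.1, -0.2]
opening: 93.8
```

Call:
step_arm:
  plan:
    - {"jaw": 1, "tx": 0, "ty": 0, "tz": 0, "yaw": 0}

```text
clock: 5.9
eef_pos: [462.0, 195.2, 65.8]
eef_rot: [[0.996, 0.084, 0.044], [0.083, -0.996, 0.013], [0.045, -0.01, -0.999]]
contact_force: [-0.0, -0.1, -0.6]
opening: 93.8
```

Call:
step_arm:
  plan:
    - {"jaw": 1, "tx": -0.02, "ty": 0, "tz": 0, "yaw": 0}

```text
clock: 6.0
eef_pos: [443.4, 193.6, 64.6]
eef_rot: [[0.996, 0.083, 0.045], [0.082, -0.997, 0.013], [0.046, -0.01, -0.999]]
contact_force: [0.1, -0.4, -0.0]
opening: 94.1
```

Call:
step_arm:
  plan:
    - {"jaw": 1, "tx": 0, "ty": 0, "tz": 0, "yaw": 0}

```text
clock: 6.1
eef_pos: [441.2, 193.3, 63.0]
eef_rot: [[0.996, 0.083, 0.042], [0.083, -0.996, 0.013], [0.043, -0.009, -0.999]]
contact_force: [-0.6, -0.2, -1.1]
opening: 94.2
```

Call:
step_arm:
  plan:
    - {"jaw": 1, "tx": 0, "ty": 0, "tz": 0, "yaw": 0}

```text
clock: 6.2
eef_pos: [441.3, 193.2, 62.5]
eef_rot: [[0.996, 0.083, 0.042], [0.083, -0.996, 0.013], [0.043, -0.009, -0.999]]
contact_force: [0.4, -0.2, -1.0]
opening: 94.3
```

Call:
step_arm:
  plan:
    - {"jaw": 1, "tx": 0, "ty": 0, "tz": -0.03, "yaw": 0}
    - {"jaw": 1, "tx": 0, "ty": 0, "tz": -0.03, "yaw": 0}
    - {"jaw": 1, "tx": 0, "ty": 0, "tz": -0.03, "yaw": 0}
    - {"jaw": 1, "tx": 0, "ty": 0, "tz": -0.03, "yaw": 0}
    - {"jaw": 1, "tx": 0, "ty": 0, "tz": -0.03, "yaw": 0}

```text
clock: 6.7
eef_pos: [433.7, 190.2, 208.4]
eef_rot: [[0.996, 0.083, 0.027], [0.082, -0.997, 0.007], [0.028, -0.005, -1.0]]
contact_force: [0.5, 0.5, 0.6]
opening: 94.1
```

```bash
cat > hold.py <<'E'
import sys
from station import *
import numpy as np
for i in range(int(sys.argv[1]) if len(sys.argv)>1 else 2):
    read_camera("wrist")
s=observe()
R=s["eef_rot"];print(s["clock"],"pos",s["eef_pos"].round(1),"z",R[:,2].round(4),"yaw",np.degrees(np.arctan2(R[1,0],R[0,0])).round(2),"F",s["contact_force"].round(1),"op",round(s["opening"],1),"qv",abs(s["qvel"]).max().round(3))
E
python3 hold.py 1; python3 hold.py 1;python3 hold.py 1
```

```text
6.75 pos [436.4 191.  214.7] z [ 0.0374  0.0105 -0.9992] yaw 4.73 F [1.8 0.3 2.6] op 93.8 qv 0.105
6.8 pos [436.4 191.  212.7] z [ 0.0368  0.0104 -0.9993] yaw 4.73 F [0.3 0.4 0.4] op 93.9 qv 0.088
6.85 pos [435.2 190.7 209.9] z [ 0.0324  0.0091 -0.9994] yaw 4.73 F [ 0.3  0.3 -0.4] op 94.1 qv 0.076
```

Call:
step_arm:
  plan:
    - {"jaw": 1, "tx": 0, "ty": 0, "tz": 0.05, "yaw": 0}

```text
clock: 6.95
eef_pos: [441.7, 192.5, 165.7]
eef_rot: [[0.995, 0.083, 0.047], [0.082, -0.997, 0.014], [0.048, -0.01, -0.999]]
contact_force: [2.8, 0.5, -1.2]
opening: 93.7
```

```bash
python3 hold.py 1; python3 hold.py 1;python3 hold.py 1
```

```text
7.0 pos [431.9 189.4 149. ] z [ 0.0188  0.0048 -0.9998] yaw 4.72 F [ -8.3  -2.4 -10.8] op 93.9 qv 0.234
7.05 pos [430.2 189.  149.6] z [ 0.0127  0.003  -0.9999] yaw 4.73 F [-0.7 -0.5 -1.1] op 93.9 qv 0.126
7.1 pos [432.7 189.8 153.7] z [ 0.0193  0.0051 -0.9998] yaw 4.73 F [-0.3  0.1  0.4] op 94.1 qv 0.134
```

Call:
step_arm:
  plan:
    - {"jaw": 1, "tx": 0, "ty": 0, "tz": 0.05, "yaw": 0}

```text
clock: 7.2
eef_pos: [439.5, 191.8, 116.7]
eef_rot: [[0.996, 0.083, 0.034], [0.082, -0.997, 0.01], [0.035, -0.007, -0.999]]
contact_force: [0.8, 0.1, -0.5]
opening: 94.1
```

```bash
python3 hold.py 1; python3 hold.py 1
```

```text
7.25 pos [430.2 188.9 102.7] z [ 0.0089  0.0019 -1.    ] yaw 4.72 F [-7.1 -2.5 -9.3] op 93.9 qv 0.201
7.3 pos [429.3 188.7 104.1] z [ 5.7e-03  9.0e-04 -1.0e+00] yaw 4.72 F [-1.  -0.6 -0.5] op 93.8 qv 0.117
```

Call:
step_arm:
  plan:
    - {"jaw": 1, "tx": 0.014, "ty": -0.002, "tz": 0.035, "yaw": 0}

```text
clock: 7.4
eef_pos: [447.6, 193.3, 75.4]
eef_rot: [[0.996, 0.083, 0.017], [0.083, -0.997, 0.004], [0.017, -0.003, -1.0]]
contact_force: [1.5, 0.3, 0.7]
opening: 94.3
```

```bash
python3 hold.py 1; python3 hold.py 1; python3 hold.py 2
```

```text
7.45 pos [443.9 191.8  66. ] z [ 2.8e-03 -1.0e-04 -1.0e+00] yaw 4.71 F [-0.7 -1.2 -3.6] op 94.2 qv 0.167
7.5 pos [442.4 191.4  67.3] z [-2.e-04 -9.e-04 -1.e+00] yaw 4.71 F [-1.1  0.  -0.7] op 93.7 qv 0.057
7.6 pos [444.4 192.2  71.2] z [ 0.0069  0.0013 -1.    ] yaw 4.72 F [0.3 0.6 0.4] op 93.9 qv 0.032
```

Call:
step_arm:
  plan:
    - {"jaw": 1, "tx": 0.001, "ty": 0, "tz": 0.03, "yaw": 0}

```text
clock: 7.7
eef_pos: [451.3, 194.1, 48.6]
eef_rot: [[0.996, 0.083, 0.021], [0.082, -0.997, 0.006], [0.021, -0.004, -1.0]]
contact_force: [0.8, 0.1, 0.1]
opening: 93.6
```

```bash
python3 hold.py 1; python3 hold.py 1
```

```text
7.75 pos [446.6 192.6  41.5] z [ 0.0089  0.0019 -1.    ] yaw 4.72 F [-1.8 -1.  -3. ] op 94.1 qv 0.124
7.8 pos [445.3 192.2  41.8] z [ 0.0058  0.001  -1.    ] yaw 4.72 F [-0.6 -0.4 -1.3] op 94.1 qv 0.036
```

Call:
step_arm:
  plan:
    - {"jaw": 1, "tx": 0, "ty": 0, "tz": 0.018, "yaw": 0}

```text
clock: 7.9
eef_pos: [448.6, 193.3, 28.4]
eef_rot: [[0.997, 0.082, 0.013], [0.082, -0.997, 0.003], [0.014, -0.002, -1.0]]
contact_force: [0.2, -0.7, 0.5]
opening: 94.1
```

```bash
python3 hold.py 1; python3 hold.py 1; python3 hold.py 2
```

```text
7.95 pos [445.7 192.4  24.4] z [ 0.0065  0.0012 -1.    ] yaw 4.73 F [-0.9  0.1 -1.5] op 93.8 qv 0.07
8.0 pos [445.2 192.3  24.7] z [ 5.1e-03  8.0e-04 -1.0e+00] yaw 4.73 F [-0.3  0.4  0.7] op 94.0 qv 0.017
8.1 pos [446.3 192.6  25.9] z [ 0.0079  0.0016 -1.    ] yaw 4.73 F [ 0.3  0.3 -0.4] op 94.1 qv 0.008
```

Call:
step_arm:
  plan:
    - {"jaw": 1, "tx": 0, "ty": 0, "tz": 0.013, "yaw": 0}

```text
clock: 8.2
eef_pos: [449.1, 193.5, 16.1]
eef_rot: [[0.996, 0.083, 0.015], [0.083, -0.997, 0.004], [0.015, -0.003, -1.0]]
contact_force: [0.5, 0.8, -0.1]
opening: 94.1
```

```bash
python3 hold.py 1; python3 hold.py 2
```

```text
8.25 pos [446.9 192.8  12.8] z [ 0.0093  0.0021 -1.    ] yaw 4.73 F [-0.7 -0.7 -1.4] op 93.9 qv 0.051
8.35 pos [446.  192.5  12.7] z [ 0.007   0.0014 -1.    ] yaw 4.73 F [0.4 0.2 0. ] op 94.3 qv 0.005
```

Call:
step_arm:
  plan:
    - {"jaw": 1, "tx": 0, "ty": 0, "tz": 0.005, "yaw": 0}

```text
clock: 8.45
eef_pos: [446.8, 192.7, 8.4]
eef_rot: [[0.997, 0.082, 0.009], [0.082, -0.997, 0.002], [0.009, -0.001, -1.0]]
contact_force: [-0.2, -0.5, 0.5]
opening: 93.7
```

```bash
python3 hold.py 3
```

```text
8.6 pos [445.7 192.4   7.2] z [ 0.0061  0.0011 -1.    ] yaw 4.73 F [ 0.1  0.4 -0.2] op 93.9 qv 0.007
```

Call:
step_arm:
  plan:
    - {"jaw": -1, "tx": 0, "ty": 0, "tz": 0, "yaw": 0}
    - {"jaw": -1, "tx": 0, "ty": 0, "tz": 0, "yaw": 0}
    - {"jaw": -1, "tx": 0, "ty": 0, "tz": 0, "yaw": 0}
    - {"jaw": -1, "tx": 0, "ty": 0, "tz": 0, "yaw": 0}
    - {"jaw": -1, "tx": 0, "ty": 0, "tz": 0, "yaw": 0}
    - {"jaw": -1, "tx": 0, "ty": 0, "tz": 0, "yaw": 0}
  newtons: 45

```text
clock: 9.2
eef_pos: [446.0, 192.5, 7.7]
eef_rot: [[0.997, 0.082, 0.007], [0.082, -0.997, 0.001], [0.007, -0.001, -1.0]]
contact_force: [-0.4, 0.2, 0.3]
opening: 49.4
```

```bash
python3 hold.py 1
```

```text
9.25 pos [446.  192.5   7.7] z [ 0.0067  0.0013 -1.    ] yaw 4.73 F [-0.3 -0.6 -0.6] op 45.7 qv 0.002
```

Call:
step_arm:
  plan:
    - {"jaw": -1, "tx": 0, "ty": 0, "tz": 0, "yaw": 0}
    - {"jaw": -1, "tx": 0, "ty": 0, "tz": 0, "yaw": 0}
    - {"jaw": -1, "tx": 0, "ty": 0, "tz": 0, "yaw": 0}
  newtons: 45

```text
clock: 9.55
eef_pos: [446.0, 192.6, 7.7]
eef_rot: [[0.997, 0.082, 0.007], [0.082, -0.997, 0.001], [0.007, -0.001, -1.0]]
contact_force: [0.3, -0.2, 0.2]
opening: 36.4
```

```bash
python3 hold.py 1
```

```text
9.6 pos [446.  192.6   7.7] z [ 0.0068  0.0015 -1.    ] yaw 4.72 F [-0.5 -0.8  0.7] op 36.6 qv 0.001
```

Call:
step_arm:
  plan:
    - {"jaw": -1, "tx": 0, "ty": 0, "tz": -0.024, "yaw": 0}

```text
clock: 9.7
eef_pos: [442.3, 191.4, 28.0]
eef_rot: [[0.997, 0.082, -0.002], [0.082, -0.997, -0.001], [-0.002, 0.001, -1.0]]
contact_force: [-0.7, 0.8, -2.9]
opening: 36.1
```

```bash
python3 hold.py 3
```

```text
9.85 pos [446.9 192.9  32.5] z [ 0.0096  0.0024 -1.    ] yaw 4.72 F [-0.6  0.5 -2.4] op 36.0 qv 0.035
```

Call:
step_arm:
  plan:
    - {"jaw": -1, "tx": 0.015, "ty": 0, "tz": 0, "yaw": 6}

```text
clock: 9.95
eef_pos: [459.9, 193.9, 31.3]
eef_rot: [[1.0, -0.024, 0.007], [-0.024, -1.0, 0.002], [0.006, -0.002, -1.0]]
contact_force: [0.2, 0.2, -2.2]
opening: 36.2
```

```bash
python3 hold.py 3
```

```text
10.1 pos [461.4 193.9  31.5] z [ 0.0077  0.0019 -1.    ] yaw -1.19 F [-0.   0.4 -3. ] op 36.5 qv 0.02
```

Call:
step_arm:
  plan:
    - {"jaw": -1, "tx": 0.017, "ty": 0.0045, "tz": -0.0015, "yaw": 2.9}

```text
clock: 10.2
eef_pos: [475.5, 189.2, 31.5]
eef_rot: [[0.998, -0.069, 0.003], [-0.069, -0.998, 0.001], [0.003, -0.002, -1.0]]
contact_force: [-0.3, 0.6, -1.7]
opening: 36.3
```

```bash
python3 hold.py 2
python3 - <<'E'
from h import *
W=snap("wrist","w4");S=snap("side","s4");C=snap("scene","c4")
E
```

```text
10.3 pos [478.7 188.5  32.5] z [ 0.0073  0.0014 -1.    ] yaw -4.04 F [-0.  -0.1 -2.5] op 36.3 qv 0.026
```

View pics/w4.png

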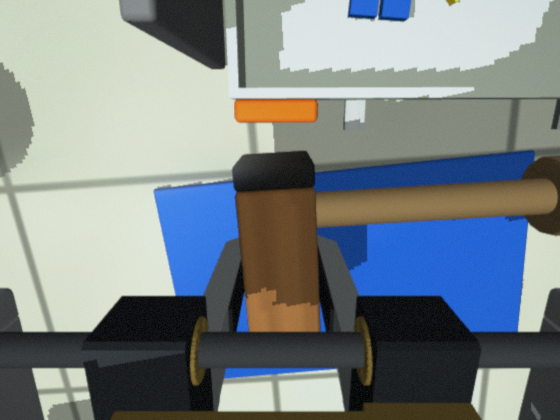

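View pics/s4.png

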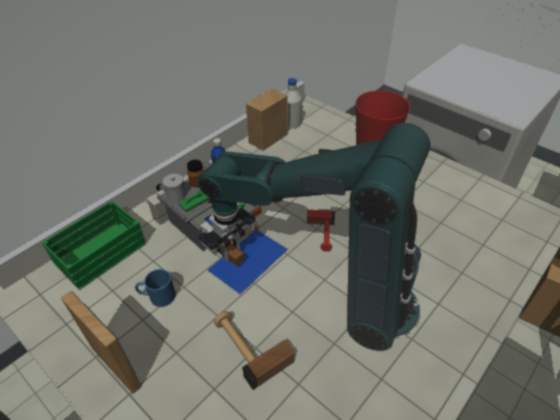

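```bash
cat > sh.py <<'E'
from h import *
ex=np.array([.9975,-.0712]);ey=np.array([.0712,.9975])
def s(X): return np.round([X[:2]@ex,X[:2]@ey,X[2]],1)
E
python3 - <<'E'
from sh import *
W=load("w4");im=W["image"][:,:,::-1]
print(ray(W,(280,202))[0])
a=cv2.resize(im[40:200,200:360],None,fx=4.5,fy=3.7,interpolation=cv2.INTER_CUBIC);cv2.imwrite("pics/w4c.png",a)
for uv,z in (((236,122),63),((317,122),63),((233,97),68),((470,99),68),((236,160),69),((313,158),69)):
    X=onz(W,uv,z);print(uv,X.round(1),s(X))
E
```

```text
[556.89060958 182.43870053 212.32864805]
(236, 122) [552.5 202.2  63. ] [536.7 241.1  63. ]
(317, 122) [550.  167.5  63. ] [536.7 206.2  63. ]
(233, 97) [562.6 201.7  68. ] [546.8 241.3  68. ]
(470, 99) [554.9 105.3  68. ] [546.1 144.5  68. ]
(236, 160) [537.  203.1  69. ] [521.2 240.9  69. ]
(313, 158) [535.5 170.4  69. ] [522.1 208.1  69. ]
```

View pics/w4c.png

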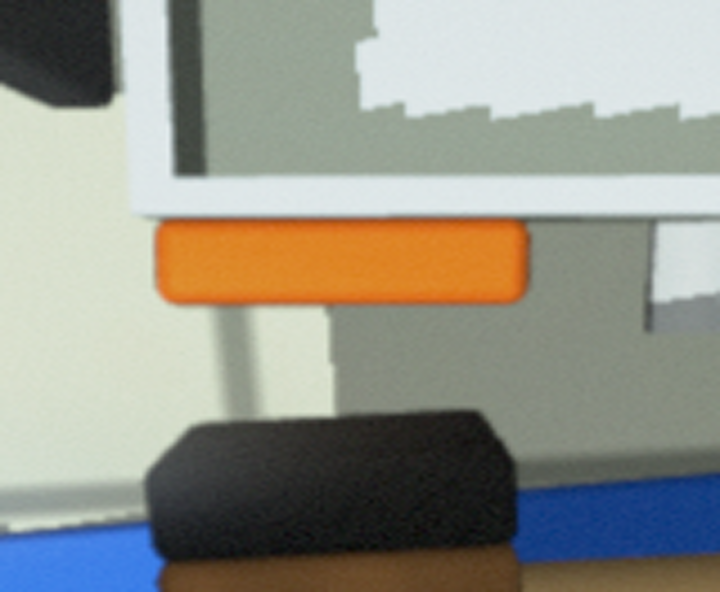

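Call:
step_arm:
  plan:
    - {"jaw": -1, "tx": 0.012, "ty": -0.0005, "tz": -0.0005, "yaw": 0}

```text
clock: 10.55
eef_pos: [487.4, 188.8, 32.5]
eef_rot: [[0.998, -0.068, 0.003], [-0.068, -0.998, 0.002], [0.003, -0.002, -1.0]]
contact_force: [-0.4, 0.2, -2.5]
opening: 36.4
```

```bash
cat > st.py <<'E'
import sys
from station import *
import numpy as np
ex=np.array([.9975,-.0712]);ey=np.array([.0712,.9975])
for i in range(int(sys.argv[1]) if len(sys.argv)>1 else 1):
    read_camera("wrist")
    s=observe();R=s["eef_rot"];p=s["eef_pos"]
    print(round(s["clock"],2),"face s",(p[:2]@ex+55.5).round(1),"n",(p[:2]@ey).round(1),"z",p[2].round(1),"tilt",R[:2,2].round(4),"yaw",np.degrees(np.arctan2(R[1,0],R[0,0])).round(2),"F",s["contact_force"].round(1),"Fs",(s["contact_force"][:2]@ex).round(1),"op",round(s["opening"],1),"qv",abs(s["qvel"]).max().round(3))
E
python3 st.py 3
```

```text
10.6 face s 531.4 n 223.2 z 33.1 tilt [0.0075 0.0018] yaw -3.94 F [ 1.6  0.3 -1.9] Fs 1.6 op 36.5 qv 0.017
10.65 face s 531.0 n 223.2 z 33.2 tilt [0.0069 0.0019] yaw -3.97 F [-0.3  0.1 -2.6] Fs -0.3 op 36.7 qv 0.019
10.7 face s 530.5 n 223.1 z 33.1 tilt [0.0061 0.0018] yaw -3.98 F [ 1.  -0.7 -2.3] Fs 1.1 op 36.0 qv 0.011
```

Call:
step_arm:
  plan:
    - {"jaw": -1, "tx": 0.004, "ty": 0, "tz": 0, "yaw": 0}

```text
clock: 10.8
eef_pos: [493.2, 188.6, 33.0]
eef_rot: [[0.998, -0.069, 0.005], [-0.069, -0.998, 0.002], [0.005, -0.002, -1.0]]
contact_force: [-0.5, 0.4, -3.1]
opening: 36.2
```

Call:
step_arm:
  plan:
    - {"jaw": -1, "tx": 0.002, "ty": 0, "tz": 0, "yaw": 0}

```text
clock: 10.9
eef_pos: [494.5, 188.5, 32.9]
eef_rot: [[0.998, -0.069, 0.003], [-0.069, -0.998, 0.002], [0.003, -0.002, -1.0]]
contact_force: [-3.7, 0.7, 0.2]
opening: 36.1
```

```bash
python3 st.py 2
```

```text
10.95 face s 535.3 n 223.3 z 32.9 tilt [0.0027 0.0019] yaw -3.95 F [-2.8  0.7 -1.3] Fs -2.8 op 36.2 qv 0.013
11.0 face s 535.3 n 223.3 z 32.8 tilt [0.0031 0.0019] yaw -3.95 F [-3.4  0.2 -0.8] Fs -3.4 op 36.3 qv 0.009
```

Call:
step_arm:
  plan:
    - {"jaw": -1, "tx": 0.002, "ty": 0, "tz": 0, "yaw": 0}

```text
clock: 11.1
eef_pos: [494.5, 188.6, 32.6]
eef_rot: [[0.998, -0.069, -0.001], [-0.069, -0.998, 0.002], [-0.001, -0.002, -1.0]]
contact_force: [-8.7, 1.8, 1.6]
opening: 36.5
```

Call:
step_arm:
  plan:
    - {"jaw": -1, "tx": 0.003, "ty": 0, "tz": 0, "yaw": 0}

```text
clock: 11.2
eef_pos: [494.9, 188.6, 32.3]
eef_rot: [[0.998, -0.069, -0.007], [-0.068, -0.998, 0.002], [-0.007, -0.002, -1.0]]
contact_force: [-8.1, -0.1, 1.9]
opening: 35.9
```

```bash
python3 st.py 1
```

```text
11.25 face s 536.0 n 223.4 z 32.3 tilt [-0.007   0.0022] yaw -3.93 F [-8.5  0.8  1.9] Fs -8.6 op 36.2 qv 0.009
```

Call:
step_arm:
  plan:
    - {"jaw": -1, "tx": 0.004, "ty": 0, "tz": 0, "yaw": 0}

```text
clock: 11.35
eef_pos: [496.4, 188.7, 32.0]
eef_rot: [[0.998, -0.068, -0.013], [-0.068, -0.998, 0.002], [-0.013, -0.001, -1.0]]
contact_force: [-8.7, 0.5, 2.7]
opening: 36.2
```

```bash
python3 st.py 2
```

```text
11.4 face s 537.7 n 223.6 z 32.0 tilt [-0.0127  0.0025] yaw -3.92 F [-7.8  1.3  1.6] Fs -7.9 op 36.4 qv 0.009
11.45 face s 537.7 n 223.6 z 32.0 tilt [-0.0124  0.0024] yaw -3.92 F [-7.1  0.3  2.1] Fs -7.1 op 36.3 qv 0.006
```

Call:
step_arm:
  plan:
    - {"jaw": -1, "tx": 0.005, "ty": 0, "tz": -0.0005, "yaw": 0}

```text
clock: 11.55
eef_pos: [498.9, 188.8, 32.1]
eef_rot: [[0.998, -0.068, -0.019], [-0.068, -0.998, 0.003], [-0.019, -0.001, -1.0]]
contact_force: [-7.7, 1.4, 2.5]
opening: 35.9
```

```bash
python3 st.py 2
```

```text
11.6 face s 540.5 n 223.9 z 32.3 tilt [-0.0179  0.003 ] yaw -3.9 F [-8.3  1.9  0.5] Fs -8.4 op 36.3 qv 0.007
11.65 face s 540.5 n 223.9 z 32.2 tilt [-0.0177  0.0029] yaw -3.9 F [-7.   0.6  1.5] Fs -7.1 op 36.3 qv 0.008
```

Run:
```python
from sh import *
W=load("w2");C=load("scene0")
for n,uv,z in(("redface",(455,238),20),("redhead back",(485,295),20),("redhandle",(430,305),15),("redend",(378,325),15)):
    print(n,onz(W,uv,z).round(0))
print("soap",onz(C,(172,305),15).round(0))
```

```text
redface [ 419. -133.   20.]
redhead back [ 336. -193.   20.]
redhandle [ 312. -121.   15.]
redend [274. -51.  15.]
soap [ 519. -439.   15.]
```

Call:
step_arm:
  plan:
    - {"jaw": -1, "tx": -0.02, "ty": 0, "tz": -0.003, "yaw": 0}
    - {"jaw": -1, "tx": 0, "ty": 0.036, "tz": 0, "yaw": 0}
    - {"jaw": -1, "tx": 0, "ty": 0.036, "tz": 0, "yaw": 0}
    - {"jaw": -1, "tx": 0, "ty": 0.036, "tz": 0, "yaw": 0}
    - {"jaw": -1, "tx": 0, "ty": 0.036, "tz": 0, "yaw": 0}
    - {"jaw": -1, "tx": 0, "ty": 0.032, "tz": 0, "yaw": 0}

```text
clock: 12.25
eef_pos: [471.6, 13.0, 36.3]
eef_rot: [[0.998, -0.057, -0.005], [-0.057, -0.998, 0.003], [-0.005, -0.002, -1.0]]
contact_force: [-0.6, 0.1, -2.7]
opening: 36.0
```

```bash
python3 st.py 3
```

```text
12.3 face s 525.2 n 41.8 z 36.3 tilt [-0.0057 -0.0027] yaw -3.43 F [ 0.1 -4.1 -1.9] Fs 0.4 op 36.2 qv 0.128
12.35 face s 525.3 n 44.6 z 36.3 tilt [-0.0056  0.001 ] yaw -3.53 F [ 0.7  0.8 -2.7] Fs 0.6 op 36.3 qv 0.061
12.4 face s 525.1 n 46.6 z 36.3 tilt [-0.0059  0.003 ] yaw -3.47 F [-0.8  0.1 -2.4] Fs -0.8 op 36.5 qv 0.046
```

Call:
step_arm:
  plan:
    - {"jaw": -1, "tx": 0, "ty": 0.0125, "tz": 0.003, "yaw": 0.6}

```text
clock: 12.5
eef_pos: [471.7, 1.2, 33.7]
eef_rot: [[0.998, -0.07, -0.004], [-0.07, -0.998, 0.004], [-0.004, -0.003, -1.0]]
contact_force: [0.0, -0.5, -2.4]
opening: 36.4
```

```bash
python3 st.py 2; python3 -c "
from h import *
snap('wrist','w5')"
```

```text
12.55 face s 525.6 n 32.3 z 32.9 tilt [-0.0053  0.0006] yaw -4.09 F [-0.4 -2.1 -3.1] Fs -0.2 op 36.0 qv 0.029
12.6 face s 525.2 n 33.3 z 32.8 tilt [-0.006   0.0022] yaw -4.1 F [-0.1 -0.1 -2.7] Fs -0.1 op 36.4 qv 0.029
```

View pics/w5.png

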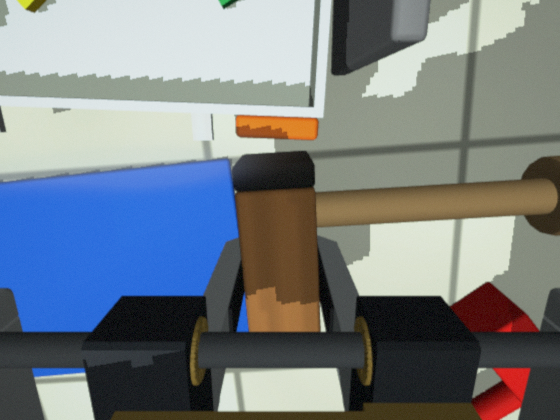

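Run:
```python
from sh import *
W=load("w5")
for n,uv,z in(("bl",(237,136),63),("br",(317,139),63),("rim r",(322,115),68),("rim l",(2,97),68),("cheek",(330,74),0)):
    X=onz(W,uv,z);print(n,s(X))
```

```text
bl [536.9  51.9  63. ]
br [535.6  17.2  63. ]
rim r [545.9  16.   68. ]
rim l [553.1 146.2  68. ]
cheek [567.    4.1   0. ]
```

Call:
step_arm:
  plan:
    - {"jaw": -1, "tx": 0.006, "ty": 0, "tz": 0, "yaw": 0}

```text
clock: 12.75
eef_pos: [476.6, 0.8, 32.7]
eef_rot: [[0.998, -0.07, -0.007], [-0.07, -0.998, 0.003], [-0.007, -0.003, -1.0]]
contact_force: [0.2, -0.0, -3.2]
opening: 36.4
```

```bash
python3 st.py 1
```

```text
12.8 face s 532.4 n 34.7 z 32.9 tilt [-0.0048  0.0032] yaw -4.02 F [ 1.9  0.1 -2.7] Fs 1.9 op 36.6 qv 0.008
```

Call:
step_arm:
  plan:
    - {"jaw": -1, "tx": 0.004, "ty": 0.001, "tz": 0, "yaw": 0}
    - {"jaw": -1, "tx": 0.004, "ty": 0, "tz": 0, "yaw": 0}

```text
clock: 13.0
eef_pos: [482.8, 0.1, 32.2]
eef_rot: [[0.998, -0.068, -0.014], [-0.068, -0.998, 0.003], [-0.015, -0.002, -1.0]]
contact_force: [-7.4, -2.1, 1.1]
opening: 36.1
```

```bash
python3 st.py 1
```

```text
13.05 face s 537.5 n 34.4 z 32.0 tilt [-0.0144  0.0034] yaw -3.93 F [-5.5  0.3 -0.1] Fs -5.5 op 36.1 qv 0.012
```

Call:
step_arm:
  plan:
    - {"jaw": -1, "tx": 0.005, "ty": 0, "tz": 0, "yaw": 0}

```text
clock: 13.15
eef_pos: [485.7, -0.2, 31.4]
eef_rot: [[0.997, -0.068, -0.021], [-0.068, -0.998, 0.003], [-0.021, -0.001, -1.0]]
contact_force: [-6.9, -0.7, 1.8]
opening: 36.2
```

Call:
step_arm:
  plan:
    - {"jaw": -1, "tx": 0.005, "ty": 0, "tz": 0, "yaw": 0}

```text
clock: 13.25
eef_pos: [488.5, -0.5, 30.9]
eef_rot: [[0.997, -0.068, -0.027], [-0.068, -0.998, 0.002], [-0.027, -0.0, -1.0]]
contact_force: [-7.5, -1.8, 1.2]
opening: 36.2
```

```bash
python3 st.py 1
```

```text
13.3 face s 543.3 n 34.2 z 30.7 tilt [-0.0269  0.0019] yaw -3.88 F [-5.9 -1.5  0.5] Fs -5.7 op 35.9 qv 0.014
```

Call:
step_arm:
  plan:
    - {"jaw": -1, "tx": -0.02, "ty": 0, "tz": -0.003, "yaw": 0}
    - {"jaw": -1, "tx": 0, "ty": -0.038, "tz": 0, "yaw": 0}
    - {"jaw": -1, "tx": 0, "ty": -0.038, "tz": 0, "yaw": 0}
    - {"jaw": -1, "tx": 0, "ty": -0.038, "tz": 0, "yaw": 0}
    - {"jaw": -1, "tx": 0, "ty": -0.038, "tz": 0, "yaw": 0}
    - {"jaw": -1, "tx": 0, "ty": -0.038, "tz": 0, "yaw": 0}

```text
clock: 13.9
eef_pos: [485.7, 193.8, 34.3]
eef_rot: [[0.997, -0.074, -0.022], [-0.074, -0.997, 0.0], [-0.022, 0.001, -1.0]]
contact_force: [-0.3, -0.4, -3.2]
opening: 36.3
```

```bash
python3 st.py 4
```

```text
13.95 face s 525.9 n 234.3 z 34.6 tilt [-0.0213  0.0071] yaw -4.01 F [ 0.4  4.  -2.2] Fs 0.2 op 36.4 qv 0.133
14.0 face s 526.0 n 230.8 z 34.5 tilt [-0.022   0.0027] yaw -3.92 F [-1.1 -1.2 -2.9] Fs -1.0 op 36.5 qv 0.07
14.05 face s 525.9 n 228.3 z 34.2 tilt [-0.0229  0.0002] yaw -4.0 F [ 1.  -0.7 -2.9] Fs 1.0 op 36.1 qv 0.051
14.1 face s 525.8 n 226.8 z 34.0 tilt [-0.0235 -0.0007] yaw -4.11 F [-0.   0.4 -2.3] Fs -0.1 op 36.5 qv 0.038
```

Call:
step_arm:
  plan:
    - {"jaw": -1, "tx": -0.003, "ty": 0.003, "tz": -0.045, "yaw": 0}

```text
clock: 14.2
eef_pos: [477.9, 188.1, 72.3]
eef_rot: [[0.997, -0.071, -0.039], [-0.072, -0.997, -0.006], [-0.039, 0.008, -0.999]]
contact_force: [-0.3, -0.7, -3.1]
opening: 36.9
```

```bash
python3 st.py 4
```

```text
14.25 face s 525.6 n 223.6 z 84.7 tilt [-0.0188 -0.0003] yaw -4.12 F [1.3 1.4 3.2] Fs 1.2 op 36.4 qv 0.202
14.3 face s 527.8 n 224.2 z 84.6 tilt [-0.0129  0.0015] yaw -4.16 F [ 0.8  0.  -1.2] Fs 0.8 op 36.4 qv 0.062
14.35 face s 526.6 n 223.8 z 82.3 tilt [-0.016   0.0008] yaw -4.18 F [-1.1 -0.5 -2.1] Fs -1.0 op 36.5 qv 0.066
14.4 face s 525.1 n 223.3 z 80.2 tilt [-0.0204 -0.0002] yaw -4.19 F [ 0.1  0.6 -2.6] Fs 0.1 op 36.4 qv 0.049
```

Call:
step_arm:
  plan:
    - {"jaw": -1, "tx": 0, "ty": 0, "tz": 0.04, "yaw": 0}
    - {"jaw": -1, "tx": 0, "ty": 0, "tz": 0, "yaw": 0}

```text
clock: 14.6
eef_pos: [482.2, 187.3, 37.5]
eef_rot: [[0.997, -0.075, -0.023], [-0.075, -0.997, -0.001], [-0.023, 0.003, -1.0]]
contact_force: [-1.3, -1.0, -3.9]
opening: 36.2
```

```bash
python3 st.py 2
```

```text
14.65 face s 526.2 n 222.2 z 41.2 tilt [-0.0159  0.0007] yaw -4.32 F [ 0.2 -0.8 -1.7] Fs 0.2 op 36.3 qv 0.086
14.7 face s 528.1 n 223.1 z 43.5 tilt [-0.0112  0.002 ] yaw -4.31 F [ 1.2  0.1 -2.2] Fs 1.2 op 36.0 qv 0.054
```

Call:
step_arm:
  plan:
    - {"jaw": -1, "tx": 0.004, "ty": 0, "tz": 0.009, "yaw": 0}

```text
clock: 14.8
eef_pos: [493.1, 188.9, 36.7]
eef_rot: [[0.997, -0.075, -0.007], [-0.075, -0.997, 0.003], [-0.007, -0.003, -1.0]]
contact_force: [-0.4, 0.5, -2.1]
opening: 36.3
```

```bash
python3 st.py 2; python3 -c "
from h import *
snap('wrist','w6')"
```

```text
14.85 face s 533.1 n 222.8 z 34.0 tilt [-0.01    0.0019] yaw -4.33 F [ 0.4 -0.2 -3. ] Fs 0.4 op 35.9 qv 0.044
14.9 face s 532.2 n 222.7 z 34.0 tilt [-0.0118  0.0017] yaw -4.33 F [-0.8  0.4 -3.4] Fs -0.8 op 36.2 qv 0.018
```

View pics/w6.png

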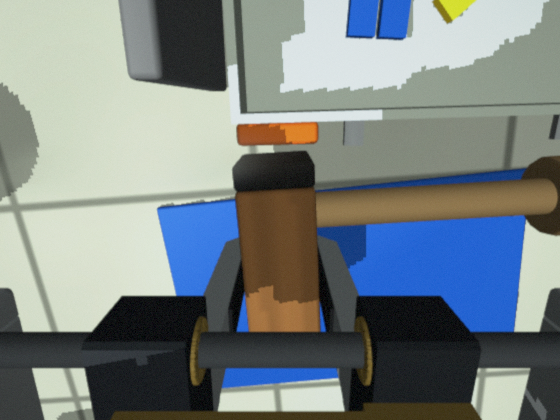

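Call:
step_arm:
  plan:
    - {"jaw": -1, "tx": 0.005, "ty": 0, "tz": 0, "yaw": -0.2}
    - {"jaw": -1, "tx": 0.003, "ty": 0, "tz": 0, "yaw": 0}

```text
clock: 15.15
eef_pos: [498.2, 188.1, 34.8]
eef_rot: [[0.997, -0.071, -0.015], [-0.071, -0.997, 0.002], [-0.015, -0.001, -1.0]]
contact_force: [-7.3, 0.7, 0.2]
opening: 36.0
```

```bash
python3 st.py 1
```

```text
15.2 face s 539.0 n 223.1 z 34.8 tilt [-0.0157  0.0023] yaw -4.1 F [-4.4  0.5 -0.5] Fs -4.4 op 36.5 qv 0.013
```

Call:
step_arm:
  plan:
    - {"jaw": -1, "tx": 0.004, "ty": 0, "tz": 0, "yaw": 0}

```text
clock: 15.3
eef_pos: [499.6, 188.3, 34.9]
eef_rot: [[0.997, -0.071, -0.022], [-0.071, -0.997, 0.003], [-0.022, -0.001, -1.0]]
contact_force: [-8.0, 1.0, 1.4]
opening: 36.2
```

Call:
step_arm:
  plan:
    - {"jaw": -1, "tx": 0.005, "ty": 0, "tz": 0, "yaw": 0}

```text
clock: 15.4
eef_pos: [502.1, 188.5, 35.1]
eef_rot: [[0.997, -0.071, -0.028], [-0.071, -0.997, 0.003], [-0.028, -0.001, -1.0]]
contact_force: [-8.2, 1.3, 2.0]
opening: 36.3
```

```bash
python3 st.py 1
```

```text
15.45 face s 543.6 n 223.8 z 35.1 tilt [-0.0274  0.0034] yaw -4.08 F [-7.   1.4  1.5] Fs -7.1 op 36.0 qv 0.011
```

Call:
step_arm:
  plan:
    - {"jaw": -1, "tx": 0.005, "ty": 0, "tz": 0.0005, "yaw": 0}

```text
clock: 15.55
eef_pos: [504.9, 189.2, 34.7]
eef_rot: [[0.997, -0.07, -0.034], [-0.07, -0.998, 0.005], [-0.034, -0.003, -0.999]]
contact_force: [-8.0, 2.2, 1.5]
opening: 36.3
```

Call:
step_arm:
  plan:
    - {"jaw": -1, "tx": 0.004, "ty": 0, "tz": 0.0005, "yaw": 0}

```text
clock: 15.65
eef_pos: [506.4, 190.3, 34.3]
eef_rot: [[0.997, -0.07, -0.04], [-0.069, -0.998, 0.007], [-0.041, -0.005, -0.999]]
contact_force: [-7.6, 3.6, 1.0]
opening: 35.8
```

```bash
python3 st.py 1
```

```text
15.7 face s 547.3 n 226.1 z 34.1 tilt [-0.0403  0.0077] yaw -3.99 F [-7.3  2.9  2. ] Fs -7.5 op 35.6 qv 0.012
```

Call:
step_arm:
  plan:
    - {"jaw": -1, "tx": -0.025, "ty": 0, "tz": 0, "yaw": 0}
    - {"jaw": -1, "tx": 0, "ty": 0.032, "tz": -0.02, "yaw": 0}
    - {"jaw": -1, "tx": 0, "ty": 0.036, "tz": -0.02, "yaw": 0}
    - {"jaw": -1, "tx": 0, "ty": 0.036, "tz": -0.02, "yaw": 0}
    - {"jaw": -1, "tx": 0, "ty": 0.036, "tz": 0, "yaw": 0}
    - {"jaw": -1, "tx": 0, "ty": 0.036, "tz": 0, "yaw": 0}

```text
clock: 16.3
eef_pos: [474.6, 15.6, 98.7]
eef_rot: [[0.998, -0.058, -0.033], [-0.058, -0.998, 0.008], [-0.033, -0.006, -0.999]]
contact_force: [-0.0, -0.5, -3.0]
opening: 35.8
```

```bash
python3 st.py 4
```

```text
16.35 face s 528.6 n 43.6 z 99.2 tilt [-0.0321  0.0012] yaw -3.58 F [ 0.7 -4.8 -1.7] Fs 1.1 op 35.9 qv 0.139
16.4 face s 528.4 n 46.7 z 98.9 tilt [-0.0326  0.0055] yaw -3.65 F [-1.1  0.  -2.9] Fs -1.1 op 35.6 qv 0.075
16.45 face s 528.0 n 48.9 z 98.4 tilt [-0.0336  0.0079] yaw -3.57 F [-1.   0.4 -2.7] Fs -1.1 op 35.6 qv 0.049
16.5 face s 527.6 n 50.2 z 98.0 tilt [-0.0346  0.0087] yaw -3.46 F [ 0.   0.5 -1.6] Fs 0.0 op 35.7 qv 0.036
```

Call:
step_arm:
  plan:
    - {"jaw": -1, "tx": 0, "ty": 0.01, "tz": 0.02, "yaw": 0.5}
    - {"jaw": -1, "tx": 0, "ty": 0.007, "tz": 0.02, "yaw": 0}
    - {"jaw": -1, "tx": 0, "ty": 0, "tz": 0.016, "yaw": 0}

```text
clock: 16.8
eef_pos: [475.5, 2.7, 44.0]
eef_rot: [[0.998, -0.065, -0.025], [-0.065, -0.998, 0.01], [-0.026, -0.008, -1.0]]
contact_force: [0.1, 0.1, -3.4]
opening: 35.8
```

```bash
python3 st.py 4
```

```text
16.85 face s 527.3 n 37.1 z 41.0 tilt [-0.0309  0.0108] yaw -3.7 F [-1.6  0.7 -3.8] Fs -1.6 op 36.0 qv 0.09
16.9 face s 527.3 n 37.1 z 42.1 tilt [-0.0313  0.0107] yaw -3.68 F [ 0.1  0.6 -2.7] Fs 0.0 op 35.8 qv 0.043
16.95 face s 528.4 n 37.0 z 43.5 tilt [-0.0286  0.0102] yaw -3.68 F [-0.5  0.5 -2.9] Fs -0.5 op 35.9 qv 0.038
17.0 face s 529.4 n 36.8 z 44.7 tilt [-0.0261  0.0098] yaw -3.69 F [-0.6  0.5 -1.7] Fs -0.6 op 35.7 qv 0.026
```

Call:
step_arm:
  plan:
    - {"jaw": -1, "tx": 0, "ty": 0.003, "tz": -0.045, "yaw": 0.3}

```text
clock: 17.1
eef_pos: [471.2, 1.1, 84.3]
eef_rot: [[0.997, -0.068, -0.041], [-0.068, -0.998, 0.012], [-0.041, -0.009, -0.999]]
contact_force: [0.0, 0.0, -3.0]
opening: 35.9
```

```bash
python3 st.py 2
```

```text
17.15 face s 533.6 n 33.8 z 96.8 tilt [-0.0182  0.0087] yaw -3.93 F [3.4 0.  2.7] Fs 3.4 op 35.8 qv 0.213
17.2 face s 535.8 n 33.8 z 96.6 tilt [-0.0122  0.0081] yaw -3.93 F [ 0.9  0.  -2.1] Fs 0.9 op 35.7 qv 0.057
```

Call:
step_arm:
  plan:
    - {"jaw": -1, "tx": -0.002, "ty": 0, "tz": 0.045, "yaw": 0}
    - {"jaw": -1, "tx": 0, "ty": 0, "tz": 0, "yaw": 0}

```text
clock: 17.4
eef_pos: [481.8, 0.7, 54.7]
eef_rot: [[0.998, -0.067, -0.003], [-0.067, -0.998, 0.007], [-0.004, -0.007, -1.0]]
contact_force: [-1.6, 0.5, -4.2]
opening: 35.4
```

```bash
python3 st.py 2
```

```text
17.45 face s 540.5 n 34.8 z 59.4 tilt [0.0069 0.0061] yaw -3.84 F [ 0.7  0.2 -1.6] Fs 0.7 op 35.8 qv 0.099
17.5 face s 542.4 n 34.5 z 61.4 tilt [0.0111 0.0056] yaw -3.86 F [ 0.1 -1.5 -1. ] Fs 0.2 op 35.5 qv 0.042
```

Call:
step_arm:
  plan:
    - {"jaw": -1, "tx": -0.014, "ty": 0, "tz": 0, "yaw": 0.2}

```text
clock: 17.6
eef_pos: [477.1, 0.6, 63.9]
eef_rot: [[0.997, -0.07, 0.017], [-0.07, -0.998, 0.005], [0.016, -0.006, -1.0]]
contact_force: [0.7, 0.4, -2.1]
opening: 35.7
```

```bash
python3 st.py 2
```

```text
17.65 face s 528.6 n 34.7 z 63.8 tilt [0.0135 0.0053] yaw -4.03 F [-1.2  0.9 -2.6] Fs -1.2 op 35.7 qv 0.024
17.7 face s 529.4 n 34.6 z 63.6 tilt [0.0146 0.0052] yaw -4.03 F [ 0.6 -0.2 -2.3] Fs 0.6 op 36.0 qv 0.031
```

Call:
step_arm:
  plan:
    - {"jaw": -1, "tx": 0, "ty": 0, "tz": 0.026, "yaw": 0}

```text
clock: 17.8
eef_pos: [480.7, 0.5, 43.1]
eef_rot: [[0.997, -0.07, 0.028], [-0.07, -0.998, 0.004], [0.027, -0.006, -1.0]]
contact_force: [0.6, -0.7, -2.3]
opening: 35.6
```

```bash
python3 st.py 3; python3 -c "
from h import *
snap('wrist','w7')"
```

```text
17.85 face s 530.5 n 34.9 z 36.8 tilt [0.0161 0.0051] yaw -4.02 F [-2.2  0.5 -5.1] Fs -2.2 op 35.9 qv 0.135
17.9 face s 529.0 n 34.9 z 36.7 tilt [0.012  0.0056] yaw -4.02 F [-0.6  0.3 -3.2] Fs -0.6 op 35.7 qv 0.037
17.95 face s 529.5 n 34.9 z 37.6 tilt [0.0131 0.0054] yaw -4.03 F [ 0.5 -0.1 -2.2] Fs 0.5 op 35.7 qv 0.027
```

View pics/w7.png

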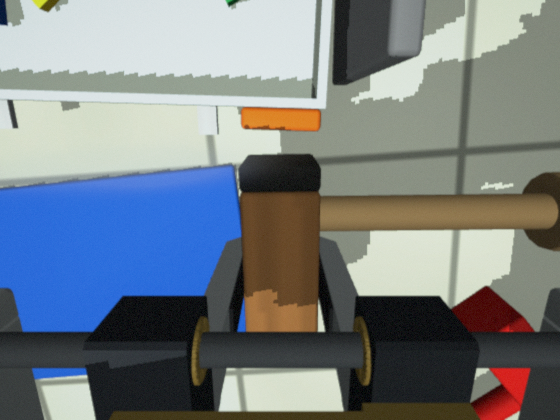

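Call:
step_arm:
  plan:
    - {"jaw": -1, "tx": 0.009, "ty": 0.001, "tz": 0.0035, "yaw": 0}
    - {"jaw": -1, "tx": 0.003, "ty": 0, "tz": 0, "yaw": 0}
    - {"jaw": -1, "tx": 0.004, "ty": 0, "tz": 0, "yaw": 0}

```text
clock: 18.3
eef_pos: [491.0, -1.5, 36.7]
eef_rot: [[0.997, -0.07, 0.009], [-0.071, -0.997, 0.005], [0.008, -0.005, -1.0]]
contact_force: [-6.4, 0.3, 0.9]
opening: 36.0
```

```bash
python3 st.py 1
```

```text
18.35 face s 546.1 n 33.4 z 36.7 tilt [0.0097 0.0047] yaw -4.05 F [-4.8 -0.3 -1.5] Fs -4.7 op 35.7 qv 0.014
```

Call:
step_arm:
  plan:
    - {"jaw": -1, "tx": 0.005, "ty": 0, "tz": 0, "yaw": 0}

```text
clock: 18.45
eef_pos: [494.6, -2.2, 36.7]
eef_rot: [[0.997, -0.071, 0.004], [-0.071, -0.997, 0.004], [0.003, -0.005, -1.0]]
contact_force: [-7.3, 0.2, 0.2]
opening: 35.4
```

Call:
step_arm:
  plan:
    - {"jaw": -1, "tx": 0.005, "ty": 0, "tz": 0, "yaw": 0}

```text
clock: 18.55
eef_pos: [497.5, -2.8, 36.8]
eef_rot: [[0.997, -0.071, -0.003], [-0.071, -0.997, 0.004], [-0.003, -0.004, -1.0]]
contact_force: [-9.0, -0.5, 2.4]
opening: 35.9
```

```bash
python3 st.py 1
```

```text
18.6 face s 552.6 n 32.5 z 36.9 tilt [-0.0021  0.0038] yaw -4.05 F [-8.4 -0.5  0.3] Fs -8.3 op 35.9 qv 0.015
```

Call:
step_arm:
  plan:
    - {"jaw": -1, "tx": -0.025, "ty": 0, "tz": 0, "yaw": 0}
    - {"jaw": -1, "tx": 0, "ty": -0.03, "tz": -0.04, "yaw": 0}
    - {"jaw": -1, "tx": 0, "ty": -0.036, "tz": -0.04, "yaw": 0}
    - {"jaw": -1, "tx": 0, "ty": -0.03, "tz": -0.04, "yaw": 0}

```text
clock: 19.0
eef_pos: [470.3, 92.8, 146.4]
eef_rot: [[0.996, -0.079, -0.032], [-0.079, -0.997, 0.003], [-0.033, -0.001, -0.999]]
contact_force: [0.7, -0.1, -3.2]
opening: 35.8
```

```bash
python3 st.py 4; python3 -c "
from h import *
snap('wrist','w8')"
```

```text
19.05 face s 523.0 n 131.3 z 155.7 tilt [-0.0157  0.0095] yaw -4.29 F [1.4 3.5 2.8] Fs 1.1 op 35.4 qv 0.162
19.1 face s 523.9 n 128.8 z 153.8 tilt [-0.0143  0.0061] yaw -4.24 F [ 0.6 -1.3 -1.6] Fs 0.7 op 35.7 qv 0.1
19.15 face s 522.3 n 126.8 z 150.5 tilt [-0.0199  0.0036] yaw -4.32 F [ 0.2 -0.8 -4.1] Fs 0.3 op 35.8 qv 0.097
19.2 face s 520.5 n 125.5 z 147.7 tilt [-0.0257  0.0027] yaw -4.4 F [-1.1 -0.4 -3.1] Fs -1.1 op 36.0 qv 0.071
```

View pics/w8.png

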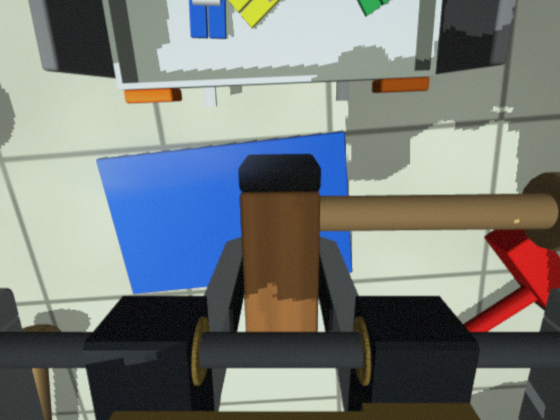

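Run:
```python
from sh import *
W=load("w8");im=W["image"][:,:,::-1]
a=cv2.resize(im[50:115,30:190],None,fx=5,fy=5,interpolation=cv2.INTER_CUBIC);b=cv2.resize(im[50:115,360:520],None,fx=5,fy=5,interpolation=cv2.INTER_CUBIC)
cv2.imwrite("pics/w8c.png",np.hstack([a,b])[:, :, :] if 0 else np.vstack([a[:300],b[:300]]))
```

```text
(no output)
```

View pics/w8c.png

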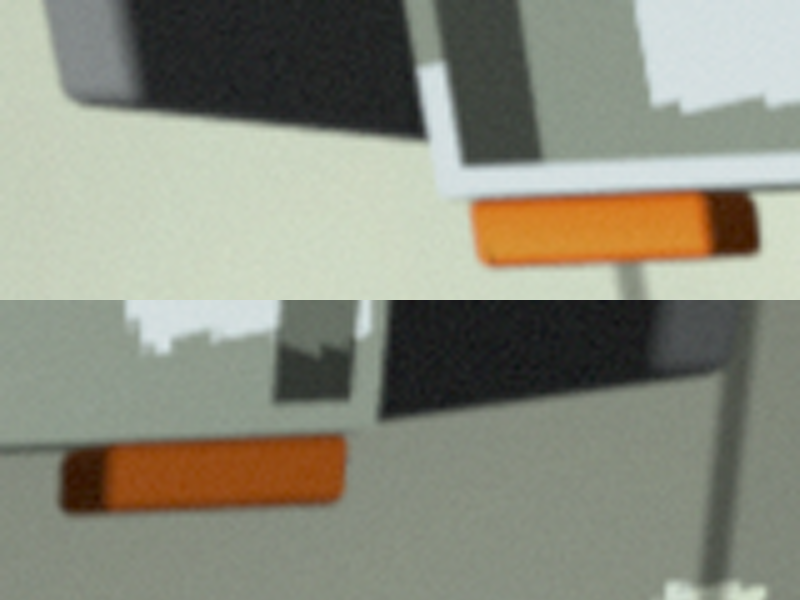

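Run:
```python
from sh import *
W=load("w8")
for n,uv,z in(("LB",(128,103),63),("LB",(172.4,101.4),63),("RB",(381,92.4),63),("RB",(428.6,90),63),("cL0",(115,77.6),0),("cR0",(436,73.6),0),("cLt",(58,71),115),("cRt",(490,65.6),115),("rimL",(119,87),68),("rimR",(434,76),68)):
    print(n,s(onz(W,uv,z)))
```

```text
LB [545.1 238.4  63. ]
LB [546.  205.2  63. ]
RB [551.4  50.8  63. ]
RB [552.8  15.9  63. ]
cL0 [566.1 274.4   0. ]
cR0 [567.6 -15.2   0. ]
cLt [564.  253.9 115. ]
cRt [565.3   3.7 115. ]
rimL [556.2 241.1  68. ]
rimR [562.2  15.3  68. ]
```

Call:
step_arm:
  plan:
    - {"jaw": -1, "tx": 0.004, "ty": -0.034, "tz": 0, "yaw": 0}
    - {"jaw": -1, "tx": 0, "ty": -0.034, "tz": 0, "yaw": 0}
    - {"jaw": -1, "tx": 0, "ty": -0.03, "tz": 0, "yaw": -0.3}

```text
clock: 19.55
eef_pos: [482.0, 183.5, 138.9]
eef_rot: [[0.996, -0.085, -0.04], [-0.086, -0.996, -0.003], [-0.04, 0.007, -0.999]]
contact_force: [-0.2, 0.4, -2.3]
opening: 35.8
```

```bash
python3 st.py 4
```

```text
19.6 face s 522.6 n 221.7 z 138.2 tilt [-0.0409  0.0015] yaw -4.68 F [-0.2  2.7 -3.1] Fs -0.4 op 35.9 qv 0.095
19.65 face s 522.6 n 219.2 z 138.2 tilt [-0.0413 -0.0019] yaw -4.65 F [-0.2 -0.9 -3.1] Fs -0.1 op 36.0 qv 0.057
19.7 face s 522.8 n 217.6 z 138.6 tilt [-0.0408 -0.0036] yaw -4.72 F [-0.5 -0.  -2.9] Fs -0.5 op 35.8 qv 0.031
19.75 face s 523.0 n 216.8 z 139.1 tilt [-0.0401 -0.0038] yaw -4.79 F [ 0.4 -1.  -3.3] Fs 0.5 op 35.7 qv 0.02
```

Call:
step_arm:
  plan:
    - {"jaw": -1, "tx": 0, "ty": 0, "tz": -0.045, "yaw": 0}

```text
clock: 19.85
eef_pos: [477.8, 180.1, 174.7]
eef_rot: [[0.995, -0.085, -0.06], [-0.085, -0.996, -0.01], [-0.059, 0.015, -0.998]]
contact_force: [1.1, -0.5, -2.6]
opening: 35.8
```

```bash
python3 st.py 2
```

```text
19.9 face s 525.6 n 215.4 z 187.7 tilt [-0.0384 -0.0045] yaw -4.91 F [2.2 1.  3.6] Fs 2.1 op 35.9 qv 0.172
19.95 face s 527.5 n 216.1 z 188.2 tilt [-0.0322 -0.0027] yaw -4.91 F [ 1.   0.1 -0.7] Fs 0.9 op 35.8 qv 0.055
```

Call:
step_arm:
  plan:
    - {"jaw": -1, "tx": -0.002, "ty": 0, "tz": 0.045, "yaw": 0}
    - {"jaw": -1, "tx": -0.002, "ty": 0, "tz": 0.045, "yaw": 0}
    - {"jaw": -1, "tx": 0, "ty": 0, "tz": 0, "yaw": 0}

```text
clock: 20.25
eef_pos: [482.0, 178.0, 97.9]
eef_rot: [[0.995, -0.092, -0.024], [-0.092, -0.996, -0.002], [-0.024, 0.004, -1.0]]
contact_force: [-1.1, -0.4, -3.3]
opening: 35.6
```

```bash
python3 st.py 2
```

```text
20.3 face s 526.1 n 212.6 z 101.5 tilt [-0.0181 -0.001 ] yaw -5.27 F [ 0.5 -0.5 -1.7] Fs 0.5 op 35.7 qv 0.109
20.35 face s 528.2 n 213.6 z 104.5 tilt [-0.0125  0.0007] yaw -5.25 F [ 1.  -0.2 -1.6] Fs 1.0 op 35.8 qv 0.075
```

Call:
step_arm:
  plan:
    - {"jaw": -1, "tx": -0.006, "ty": -0.009, "tz": 0.045, "yaw": -1.1}
    - {"jaw": -1, "tx": -0.002, "ty": 0, "tz": 0, "yaw": 0}

```text
clock: 20.55
eef_pos: [481.5, 188.5, 62.7]
eef_rot: [[0.997, -0.074, -0.006], [-0.074, -0.997, 0.002], [-0.006, -0.001, -1.0]]
contact_force: [-2.0, -0.6, -5.8]
opening: 35.6
```

```bash
python3 st.py 2
```

```text
20.6 face s 527.7 n 223.6 z 69.0 tilt [0.007  0.0046] yaw -4.27 F [ 1.4  0.4 -1.5] Fs 1.3 op 35.8 qv 0.139
20.65 face s 530.6 n 224.5 z 72.0 tilt [0.0139 0.0064] yaw -4.28 F [ 0.9  0.5 -1.1] Fs 0.8 op 35.8 qv 0.063
```

Call:
step_arm:
  plan:
    - {"jaw": -1, "tx": -0.004, "ty": 0, "tz": 0.026, "yaw": 0}

```text
clock: 20.75
eef_pos: [493.8, 192.0, 54.6]
eef_rot: [[0.997, -0.075, 0.032], [-0.075, -0.997, 0.011], [0.031, -0.013, -0.999]]
contact_force: [1.0, -0.4, -2.7]
opening: 35.6
```

```bash
python3 st.py 3
```

```text
20.8 face s 529.8 n 225.3 z 48.3 tilt [0.0205 0.0079] yaw -4.31 F [-2.4  0.3 -5.9] Fs -2.4 op 35.6 qv 0.123
20.85 face s 528.4 n 224.8 z 48.1 tilt [0.0166 0.0068] yaw -4.31 F [-0.6 -0.4 -3.5] Fs -0.5 op 35.8 qv 0.028
20.9 face s 528.8 n 224.9 z 48.7 tilt [0.0174 0.007 ] yaw -4.3 F [ 0.2 -0.2 -2.3] Fs 0.3 op 35.7 qv 0.017
```

Call:
step_arm:
  plan:
    - {"jaw": -1, "tx": 0.004, "ty": 0.001, "tz": 0.015, "yaw": 0}

```text
clock: 21.0
eef_pos: [496.2, 190.4, 38.4]
eef_rot: [[0.997, -0.075, 0.027], [-0.075, -0.997, 0.009], [0.026, -0.011, -1.0]]
contact_force: [1.1, 0.1, -2.7]
opening: 35.7
```

```bash
python3 st.py 3; python3 -c "
from h import *
snap('wrist','w9')"
```

```text
21.05 face s 535.7 n 224.2 z 34.7 tilt [0.0221 0.0076] yaw -4.32 F [ 0.6 -0.5 -4.3] Fs 0.6 op 35.9 qv 0.066
21.1 face s 534.2 n 223.9 z 34.1 tilt [0.0185 0.007 ] yaw -4.33 F [ 0.3 -0.5 -3.2] Fs 0.4 op 35.9 qv 0.031
21.15 face s 533.6 n 223.9 z 34.1 tilt [0.0176 0.007 ] yaw -4.33 F [-1.2  0.2 -3.5] Fs -1.2 op 35.6 qv 0.006
```

View pics/w9.png

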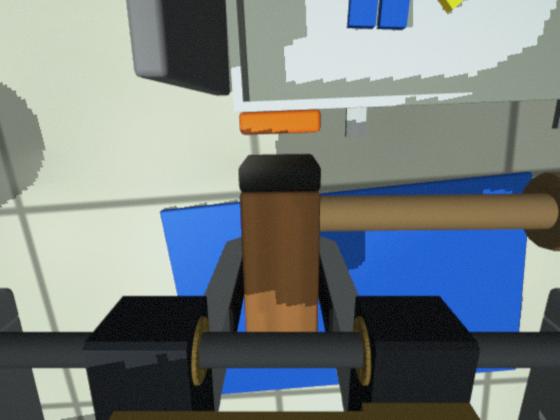

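Call:
step_arm:
  plan:
    - {"jaw": -1, "tx": 0.008, "ty": 0, "tz": 0, "yaw": -0.2}
    - {"jaw": -1, "tx": 0.003, "ty": 0, "tz": 0, "yaw": 0}
    - {"jaw": -1, "tx": 0.003, "ty": 0, "tz": 0, "yaw": 0}

```text
clock: 21.5
eef_pos: [506.3, 188.6, 35.2]
eef_rot: [[0.997, -0.071, 0.014], [-0.071, -0.997, 0.008], [0.014, -0.009, -1.0]]
contact_force: [-7.5, 0.2, 0.3]
opening: 35.8
```

```bash
python3 st.py 1
```

```text
21.55 face s 547.5 n 224.3 z 35.3 tilt [0.0147 0.0078] yaw -4.08 F [-3.5  0.7  0.2] Fs -3.6 op 35.9 qv 0.013
```

Call:
step_arm:
  plan:
    - {"jaw": -1, "tx": 0.004, "ty": 0, "tz": 0, "yaw": 0}

```text
clock: 21.65
eef_pos: [508.3, 188.7, 35.0]
eef_rot: [[0.997, -0.071, 0.008], [-0.071, -0.997, 0.008], [0.008, -0.009, -1.0]]
contact_force: [-6.9, 1.3, 0.9]
opening: 35.7
```

Call:
step_arm:
  plan:
    - {"jaw": -1, "tx": 0.005, "ty": 0, "tz": 0, "yaw": 0}

```text
clock: 21.75
eef_pos: [510.5, 188.9, 34.8]
eef_rot: [[0.998, -0.07, 0.001], [-0.07, -0.997, 0.009], [0.001, -0.009, -1.0]]
contact_force: [-8.2, 1.7, 2.8]
opening: 35.8
```

```bash
python3 st.py 1
```

```text
21.8 face s 551.8 n 224.9 z 34.7 tilt [0.0017 0.0089] yaw -4.04 F [-6.7  0.4  0.6] Fs -6.7 op 36.2 qv 0.013
```

Call:
step_arm:
  plan:
    - {"jaw": -1, "tx": 0.005, "ty": 0, "tz": 0, "yaw": 0}

```text
clock: 21.9
eef_pos: [512.9, 189.3, 34.5]
eef_rot: [[0.998, -0.07, -0.006], [-0.07, -0.997, 0.01], [-0.006, -0.009, -1.0]]
contact_force: [-8.4, 1.8, 2.2]
opening: 36.0
```

Call:
step_arm:
  plan:
    - {"jaw": -1, "tx": 0.004, "ty": 0, "tz": 0.0005, "yaw": 0}

```text
clock: 22.0
eef_pos: [514.2, 189.5, 33.9]
eef_rot: [[0.997, -0.07, -0.013], [-0.07, -0.997, 0.01], [-0.013, -0.009, -1.0]]
contact_force: [-9.2, 1.4, 2.6]
opening: 35.9
```

```bash
python3 st.py 1
```

```text
22.05 face s 555.2 n 225.7 z 33.7 tilt [-0.0127  0.0101] yaw -4.01 F [-7.9  0.7  1.7] Fs -8.0 op 35.7 qv 0.011
```

Call:
step_arm:
  plan:
    - {"jaw": -1, "tx": -0.025, "ty": 0, "tz": -0.001, "yaw": 0}
    - {"jaw": -1, "tx": 0, "ty": 0.038, "tz": 0, "yaw": 0}
    - {"jaw": -1, "tx": 0, "ty": 0.038, "tz": 0, "yaw": 0}
    - {"jaw": -1, "tx": 0, "ty": 0.038, "tz": 0, "yaw": 0}
    - {"jaw": -1, "tx": 0, "ty": 0.038, "tz": 0, "yaw": 0}
    - {"jaw": -1, "tx": 0, "ty": 0.036, "tz": 0, "yaw": 0}

```text
clock: 22.65
eef_pos: [479.0, 3.2, 34.7]
eef_rot: [[0.998, -0.059, -0.007], [-0.059, -0.998, 0.012], [-0.007, -0.011, -1.0]]
contact_force: [1.2, -1.0, -3.2]
opening: 35.4
```

```bash
python3 st.py 4
```

```text
22.7 face s 533.3 n 31.8 z 34.7 tilt [-0.0071  0.0059] yaw -3.57 F [ 0.7 -4.1 -2.4] Fs 1.0 op 35.3 qv 0.139
22.75 face s 533.3 n 34.9 z 34.7 tilt [-0.0069  0.0099] yaw -3.68 F [ 1.  -0.7 -2.3] Fs 1.0 op 36.3 qv 0.068
22.8 face s 533.2 n 37.1 z 34.6 tilt [-0.007   0.0122] yaw -3.61 F [-0.2  0.4 -2.2] Fs -0.3 op 35.6 qv 0.052
22.85 face s 533.1 n 38.3 z 34.5 tilt [-0.0073  0.0129] yaw -3.51 F [ 0.6  0.6 -2.3] Fs 0.6 op 35.3 qv 0.039
```

Call:
step_arm:
  plan:
    - {"jaw": -1, "tx": 0.008, "ty": 0.005, "tz": 0.001, "yaw": 0.6}

```text
clock: 22.95
eef_pos: [486.7, -0.2, 33.5]
eef_rot: [[0.997, -0.071, -0.007], [-0.071, -0.997, 0.014], [-0.008, -0.013, -1.0]]
contact_force: [-0.6, -0.7, -3.2]
opening: 35.8
```

```bash
python3 st.py 2; python3 -c "
from h import *
snap('wrist','w10')"
```

```text
23.0 face s 543.0 n 33.4 z 33.6 tilt [-0.005   0.0121] yaw -4.1 F [ 1.6 -0.4 -2. ] Fs 1.6 op 35.5 qv 0.011
23.05 face s 542.4 n 33.8 z 33.6 tilt [-0.0059  0.0125] yaw -4.07 F [-0.9  0.1 -2.9] Fs -0.9 op 35.6 qv 0.021
```

View pics/w10.png

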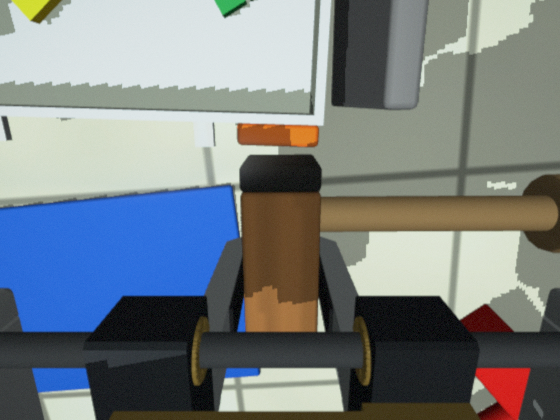

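Call:
step_arm:
  plan:
    - {"jaw": -1, "tx": 0.006, "ty": 0, "tz": 0, "yaw": 0}
    - {"jaw": -1, "tx": 0.003, "ty": 0, "tz": 0, "yaw": 0}

```text
clock: 23.3
eef_pos: [495.5, 0.1, 33.0]
eef_rot: [[0.998, -0.068, -0.011], [-0.068, -0.998, 0.013], [-0.012, -0.012, -1.0]]
contact_force: [-7.0, 0.1, 0.1]
opening: 35.6
```

```bash
python3 st.py 1
```

```text
23.35 face s 549.6 n 35.4 z 32.7 tilt [-0.0117  0.0131] yaw -3.92 F [-2.4 -1.  -0.3] Fs -2.4 op 35.7 qv 0.018
```

Call:
step_arm:
  plan:
    - {"jaw": -1, "tx": 0.004, "ty": 0, "tz": 0, "yaw": 0}

```text
clock: 23.45
eef_pos: [497.3, 0.0, 32.2]
eef_rot: [[0.998, -0.068, -0.017], [-0.068, -0.998, 0.013], [-0.018, -0.012, -1.0]]
contact_force: [-7.8, -1.2, 1.2]
opening: 35.6
```

Call:
step_arm:
  plan:
    - {"jaw": -1, "tx": 0.004, "ty": 0, "tz": 0, "yaw": 0}

```text
clock: 23.55
eef_pos: [499.1, -0.2, 31.7]
eef_rot: [[0.997, -0.068, -0.023], [-0.067, -0.998, 0.012], [-0.024, -0.011, -1.0]]
contact_force: [-6.5, -1.7, 1.2]
opening: 35.3
```

Call:
step_arm:
  plan:
    - {"jaw": -1, "tx": 0.004, "ty": 0, "tz": 0, "yaw": 0}

```text
clock: 23.65
eef_pos: [500.8, -0.4, 31.1]
eef_rot: [[0.997, -0.067, -0.029], [-0.067, -0.998, 0.012], [-0.03, -0.01, -1.0]]
contact_force: [-9.4, -0.9, 1.9]
opening: 35.8
```

```bash
python3 st.py 1
```

```text
23.7 face s 555.5 n 35.2 z 31.0 tilt [-0.0286  0.0117] yaw -3.85 F [-6.9 -0.5  1.4] Fs -6.9 op 35.7 qv 0.01
```

Call:
step_arm:
  plan:
    - {"jaw": -1, "tx": 0.0035, "ty": 0, "tz": -0.0005, "yaw": 0}

```text
clock: 23.8
eef_pos: [501.9, -0.6, 30.8]
eef_rot: [[0.997, -0.067, -0.036], [-0.066, -0.998, 0.011], [-0.036, -0.009, -0.999]]
contact_force: [-9.4, -1.2, 1.6]
opening: 35.6
```

```bash
python3 st.py 1
```

```text
23.85 face s 556.1 n 35.3 z 30.7 tilt [-0.0365  0.0117] yaw -3.8 F [-9.2 -0.8  0.9] Fs -9.1 op 35.8 qv 0.01
```

Call:
step_arm:
  plan:
    - {"jaw": -1, "tx": 0.0035, "ty": 0, "tz": -0.0005, "yaw": 0}

```text
clock: 23.95
eef_pos: [501.7, -0.4, 30.5]
eef_rot: [[0.997, -0.066, -0.045], [-0.065, -0.998, 0.012], [-0.046, -0.009, -0.999]]
contact_force: [-12.6, -0.6, 4.5]
opening: 35.7
```

```bash
python3 st.py 1
```

```text
24.0 face s 555.9 n 35.4 z 30.4 tilt [-0.0462  0.0119] yaw -3.75 F [-9.9  0.   2.2] Fs -9.9 op 35.8 qv 0.013
```

Call:
step_arm:
  plan:
    - {"jaw": -1, "tx": -0.025, "ty": 0, "tz": 0, "yaw": 0}
    - {"jaw": -1, "tx": 0, "ty": -0.036, "tz": -0.01, "yaw": 0}
    - {"jaw": -1, "tx": 0, "ty": -0.036, "tz": -0.01, "yaw": 0}
    - {"jaw": -1, "tx": 0, "ty": -0.036, "tz": 0, "yaw": 0}
    - {"jaw": -1, "tx": 0, "ty": -0.036, "tz": 0, "yaw": 0}
    - {"jaw": -1, "tx": 0, "ty": -0.036, "tz": 0, "yaw": 0}

```text
clock: 24.6
eef_pos: [490.6, 184.2, 52.4]
eef_rot: [[0.996, -0.073, -0.043], [-0.072, -0.997, 0.013], [-0.044, -0.01, -0.999]]
contact_force: [-0.1, -0.0, -2.1]
opening: 35.8
```

```bash
python3 st.py 4
```

```text
24.65 face s 531.4 n 224.7 z 52.7 tilt [-0.0424  0.0193] yaw -3.91 F [ 0.5  4.1 -2.4] Fs 0.2 op 35.7 qv 0.123
24.7 face s 531.4 n 221.4 z 52.4 tilt [-0.0432  0.015 ] yaw -3.84 F [ 0.4 -0.6 -2. ] Fs 0.4 op 35.5 qv 0.073
24.75 face s 531.3 n 218.9 z 52.1 tilt [-0.0441  0.0124] yaw -3.92 F [ 0.2 -0.3 -2.2] Fs 0.2 op 35.6 qv 0.047
24.8 face s 531.2 n 217.5 z 51.9 tilt [-0.0448  0.0115] yaw -4.02 F [ 0.8 -0.7 -3.3] Fs 0.8 op 35.4 qv 0.036
```

Call:
step_arm:
  plan:
    - {"jaw": -1, "tx": 0, "ty": 0, "tz": -0.045, "yaw": 0}

```text
clock: 24.9
eef_pos: [486.2, 180.4, 89.5]
eef_rot: [[0.996, -0.071, -0.062], [-0.07, -0.997, 0.007], [-0.062, -0.002, -0.998]]
contact_force: [-1.3, -0.0, -2.6]
opening: 35.7
```

```bash
python3 st.py 2
```

```text
24.95 face s 535.3 n 216.8 z 102.3 tilt [-0.0396  0.0122] yaw -4.05 F [2.8 1.1 4.1] Fs 2.7 op 35.9 qv 0.197
25.0 face s 537.4 n 217.3 z 102.3 tilt [-0.0337  0.0137] yaw -4.08 F [ 0.7  1.3 -1.6] Fs 0.7 op 35.7 qv 0.055
```

Call:
step_arm:
  plan:
    - {"jaw": -1, "tx": -0.002, "ty": 0, "tz": 0.04, "yaw": 0}
    - {"jaw": -1, "tx": -0.001, "ty": 0, "tz": 0, "yaw": 0}

```text
clock: 25.2
eef_pos: [493.9, 181.3, 63.6]
eef_rot: [[0.997, -0.075, -0.028], [-0.074, -0.997, 0.014], [-0.029, -0.012, -1.0]]
contact_force: [-1.1, 0.5, -2.4]
opening: 35.7
```

```bash
python3 st.py 2
```

```text
25.25 face s 538.2 n 216.9 z 67.5 tilt [-0.0201  0.0161] yaw -4.26 F [ 1.   0.1 -1.1] Fs 0.9 op 35.6 qv 0.082
25.3 face s 539.7 n 217.5 z 69.3 tilt [-0.0165  0.0171] yaw -4.24 F [ 0.5  0.  -0.8] Fs 0.5 op 35.8 qv 0.04
```

Call:
step_arm:
  plan:
    - {"jaw": -1, "tx": -0.006, "ty": -0.006, "tz": 0.025, "yaw": 0}
    - {"jaw": -1, "tx": 0, "ty": 0, "tz": 0.006, "yaw": 0}

```text
clock: 25.5
eef_pos: [495.8, 189.1, 42.1]
eef_rot: [[0.997, -0.076, -0.009], [-0.076, -0.997, 0.019], [-0.01, -0.018, -1.0]]
contact_force: [-0.9, -0.5, -4.4]
opening: 35.8
```

```bash
python3 st.py 4;  python3 -c "
from h import *
snap('wrist','w11')"
```

```text
25.55 face s 538.3 n 224.0 z 43.3 tilt [-0.0052  0.0189] yaw -4.37 F [ 0.5 -0.6 -2.1] Fs 0.6 op 35.5 qv 0.04
25.6 face s 539.0 n 224.2 z 44.4 tilt [-0.0037  0.0194] yaw -4.37 F [ 0.6 -0.3 -1.9] Fs 0.6 op 35.4 qv 0.024
25.65 face s 539.4 n 224.4 z 45.0 tilt [-0.0026  0.0197] yaw -4.37 F [ 0.9 -0.7 -1.8] Fs 1.0 op 35.8 qv 0.01
25.7 face s 539.6 n 224.5 z 45.3 tilt [-0.0021  0.02  ] yaw -4.38 F [ 0.8  0.5 -2.5] Fs 0.8 op 35.8 qv 0.003
```

View pics/w11.png

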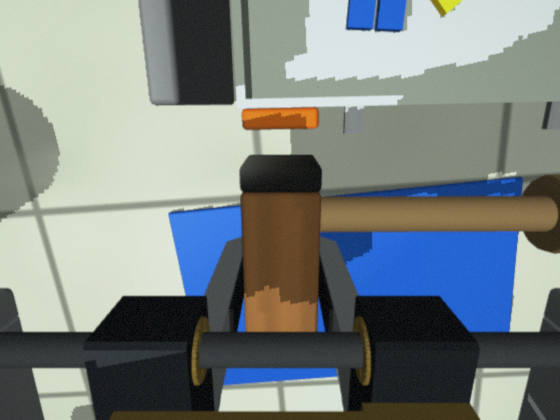

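Call:
step_arm:
  plan:
    - {"jaw": -1, "tx": 0.004, "ty": 0.0005, "tz": 0.011, "yaw": -0.2}

```text
clock: 25.85
eef_pos: [504.9, 189.4, 36.7]
eef_rot: [[0.997, -0.072, 0.003], [-0.072, -0.997, 0.021], [0.002, -0.022, -1.0]]
contact_force: [0.5, 0.3, -2.4]
opening: 35.7
```

```bash
python3 st.py 2
```

```text
25.9 face s 544.8 n 224.1 z 33.7 tilt [-0.0002  0.02  ] yaw -4.17 F [ 0.4 -0.5 -3.6] Fs 0.4 op 35.8 qv 0.051
25.95 face s 543.6 n 223.9 z 33.4 tilt [-0.003   0.0196] yaw -4.19 F [ 0.6 -0.7 -2.2] Fs 0.6 op 35.7 qv 0.027
```

Call:
step_arm:
  plan:
    - {"jaw": -1, "tx": 0.007, "ty": 0, "tz": 0, "yaw": 0}
    - {"jaw": -1, "tx": 0.003, "ty": 0, "tz": 0, "yaw": 0}

```text
clock: 26.15
eef_pos: [512.9, 187.6, 32.8]
eef_rot: [[0.997, -0.073, -0.004], [-0.073, -0.997, 0.019], [-0.006, -0.019, -1.0]]
contact_force: [-4.2, -0.4, -0.4]
opening: 35.6
```

```bash
python3 st.py 1
```

```text
26.2 face s 553.5 n 223.7 z 32.8 tilt [-0.0053  0.0193] yaw -4.18 F [-0.2 -0.  -3. ] Fs -0.2 op 35.6 qv 0.014
```

Call:
step_arm:
  plan:
    - {"jaw": -1, "tx": 0.0035, "ty": 0, "tz": 0, "yaw": 0}

```text
clock: 26.3
eef_pos: [514.3, 187.6, 32.5]
eef_rot: [[0.997, -0.073, -0.01], [-0.073, -0.997, 0.02], [-0.012, -0.019, -1.0]]
contact_force: [-6.9, 1.2, 1.6]
opening: 35.4
```

```bash
python3 st.py 1
```

```text
26.35 face s 555.3 n 223.8 z 32.4 tilt [-0.0107  0.0197] yaw -4.16 F [-5.9  1.3 -0.9] Fs -5.9 op 35.9 qv 0.013
```

Call:
step_arm:
  plan:
    - {"jaw": -1, "tx": 0.0035, "ty": 0, "tz": 0, "yaw": 0}

```text
clock: 26.45
eef_pos: [514.4, 187.7, 32.1]
eef_rot: [[0.997, -0.072, -0.019], [-0.072, -0.997, 0.02], [-0.021, -0.018, -1.0]]
contact_force: [-12.4, -0.7, 3.2]
opening: 35.8
```

Call:
step_arm:
  plan:
    - {"jaw": -1, "tx": 0.0035, "ty": 0, "tz": 0, "yaw": 0}

```text
clock: 26.55
eef_pos: [514.1, 187.8, 31.6]
eef_rot: [[0.997, -0.072, -0.028], [-0.071, -0.997, 0.02], [-0.03, -0.018, -0.999]]
contact_force: [-10.7, -0.1, 3.9]
opening: 35.7
```

```bash
python3 st.py 1
```

```text
26.6 face s 554.9 n 223.9 z 31.5 tilt [-0.029   0.0197] yaw -4.07 F [-10.4  -0.3   2.8] Fs -10.4 op 36.0 qv 0.01
```

Call:
step_arm:
  plan:
    - {"jaw": -1, "tx": 0.0035, "ty": 0, "tz": 0, "yaw": 0}

```text
clock: 26.7
eef_pos: [513.8, 187.8, 31.2]
eef_rot: [[0.997, -0.071, -0.038], [-0.07, -0.997, 0.019], [-0.039, -0.017, -0.999]]
contact_force: [-10.4, 0.8, 4.0]
opening: 36.0
```

```bash
python3 st.py 1
```

```text
26.75 face s 554.6 n 224.0 z 31.1 tilt [-0.0384  0.0196] yaw -4.03 F [-11.2   1.5   3.6] Fs -11.2 op 35.6 qv 0.007
```

Call:
step_arm:
  plan:
    - {"jaw": -1, "tx": -0.025, "ty": 0, "tz": 0, "yaw": 0}
    - {"jaw": -1, "tx": -0.005, "ty": 0.03, "tz": -0.03, "yaw": 0}
    - {"jaw": -1, "tx": 0, "ty": 0.036, "tz": -0.04, "yaw": 0}
    - {"jaw": -1, "tx": 0, "ty": 0.03, "tz": -0.03, "yaw": 0}

```text
clock: 27.15
eef_pos: [476.1, 92.9, 127.1]
eef_rot: [[0.997, -0.063, -0.052], [-0.062, -0.998, 0.018], [-0.053, -0.015, -0.999]]
contact_force: [0.8, 0.5, -1.8]
opening: 35.7
```

```bash
python3 st.py 4
python3 - <<'E'
from h import *
W=snap('wrist','w12');im=W["image"][:,:,::-1]
a=cv2.resize(im[50:115,30:190],None,fx=5,fy=5,interpolation=cv2.INTER_CUBIC);b=cv2.resize(im[50:115,360:520],None,fx=5,fy=5,interpolation=cv2.INTER_CUBIC)
cv2.imwrite("pics/w12c.png",np.vstack([a[:300],b[:300]]))
E
```

```text
27.2 face s 527.2 n 122.5 z 132.6 tilt [-0.0423  0.0141] yaw -3.79 F [ 1.8 -3.   1.3] Fs 2.0 op 35.4 qv 0.144
27.25 face s 527.4 n 125.1 z 130.8 tilt [-0.0418  0.0177] yaw -3.85 F [ 0.6  0.8 -1.7] Fs 0.6 op 35.8 qv 0.063
27.3 face s 525.9 n 126.7 z 128.2 tilt [-0.0462  0.0194] yaw -3.79 F [-0.1  0.8 -2.5] Fs -0.1 op 35.5 qv 0.06
27.35 face s 524.4 n 127.5 z 126.1 tilt [-0.0505  0.0197] yaw -3.71 F [ 0.7  0.5 -3.3] Fs 0.7 op 35.7 qv 0.041
```

View pics/w12.png

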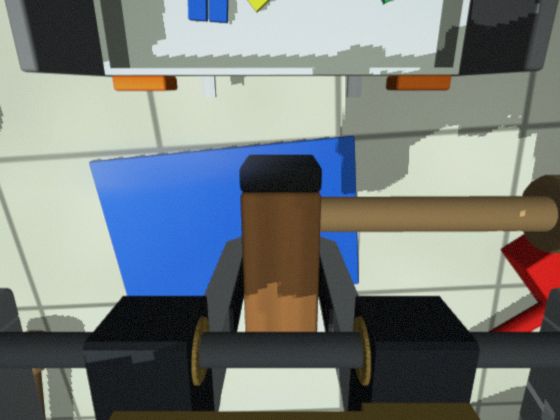

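View pics/w12c.png

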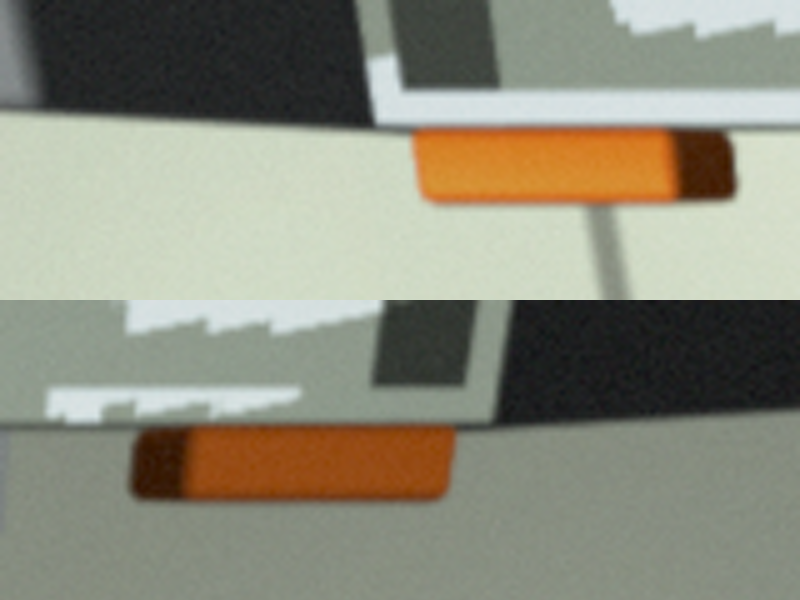

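Run:
```python
from sh import *
W=load("w12")
L=lambda x,y:(30+x/5,50+y/5); R=lambda x,y:(360+x/5,50+(y-300)/5)
for n,uv,z in(("LB",L(430,202),63),("LB",L(680,200),63),("RB",R(185,498),63),("RB",R(440,498),63),("cL0",L(370,126),0),("cR0",R(500,429),0),("cLt",L(40,108),115),("rimL",L(378,125),68),("rimR",R(493,424),68)):
    print(n,s(onz(W,uv,z)))
```

```text
LB [554.6 239.7  63. ]
LB [555.  205.8  63. ]
RB [556.1  51.3  63. ]
RB [556.2  17.6  63. ]
cL0 [565.8 278.3   0. ]
cR0 [566.7 -18.8   0. ]
cLt [564.4 254.  115. ]
rimL [564.1 242.6  68. ]
rimR [565.3  14.6  68. ]
```

Call:
step_arm:
  plan:
    - {"jaw": -1, "tx": -0.012, "ty": -0.033, "tz": 0, "yaw": -4}
    - {"jaw": -1, "tx": -0.012, "ty": -0.033, "tz": 0, "yaw": -4}
    - {"jaw": -1, "tx": -0.012, "ty": -0.03, "tz": 0, "yaw": 0}

```text
clock: 27.7
eef_pos: [437.2, 191.4, 122.3]
eef_rot: [[0.995, 0.076, -0.063], [0.077, -0.997, 0.017], [-0.062, -0.022, -0.998]]
contact_force: [0.3, 0.6, -1.9]
opening: 35.7
```

```bash
python3 hold.py 4
```

```text
27.9 pos [437.4 190.6 122.7] z [-0.0624  0.0164 -0.9979] yaw 4.5 F [-0.2 -0.2 -3.1] op 35.8 qv 0.036
```

Call:
step_arm:
  plan:
    - {"jaw": -1, "tx": 0, "ty": 0, "tz": -0.045, "yaw": 0}

```text
clock: 28.0
eef_pos: [434.3, 188.2, 158.8]
eef_rot: [[0.994, 0.078, -0.082], [0.079, -0.997, 0.01], [-0.081, -0.017, -0.997]]
contact_force: [-0.0, 0.2, -2.6]
opening: 35.7
```

```bash
python3 hold.py 2
```

```text
28.1 pos [443.1 190.2 171.5] z [-0.0544  0.0183 -0.9983] yaw 4.49 F [ 2.2 -0.1 -0.5] op 35.5 qv 0.056
```

Call:
step_arm:
  plan:
    - {"jaw": -1, "tx": 0, "ty": 0, "tz": 0.045, "yaw": 0}
    - {"jaw": -1, "tx": 0, "ty": 0, "tz": 0, "yaw": 0}

```text
clock: 28.3
eef_pos: [440.2, 189.7, 123.8]
eef_rot: [[0.996, 0.075, -0.056], [0.076, -0.997, 0.017], [-0.055, -0.021, -0.998]]
contact_force: [-1.1, -0.2, -4.8]
opening: 35.8
```

```bash
python3 hold.py 2
```

```text
28.4 pos [446.9 191.5 132.5] z [-0.0387  0.0221 -0.999 ] yaw 4.39 F [ 1.1  0.5 -2.4] op 35.9 qv 0.079
```

Call:
step_arm:
  plan:
    - {"jaw": -1, "tx": 0, "ty": 0, "tz": 0.04, "yaw": 0}
    - {"jaw": -1, "tx": 0, "ty": 0, "tz": 0, "yaw": 0}

```text
clock: 28.6
eef_pos: [448.2, 192.5, 95.6]
eef_rot: [[0.997, 0.074, -0.033], [0.075, -0.997, 0.024], [-0.031, -0.026, -0.999]]
contact_force: [-1.0, -1.4, -4.2]
opening: 35.9
```

```bash
python3 hold.py 2
```

```text
28.7 pos [454.9 194.4 103.6] z [-0.0158  0.0284 -0.9995] yaw 4.33 F [ 0.1  0.3 -2. ] op 35.6 qv 0.049
```

Call:
step_arm:
  plan:
    - {"jaw": -1, "tx": 0, "ty": 0, "tz": -0.045, "yaw": 0}

```text
clock: 28.8
eef_pos: [452.1, 192.0, 144.6]
eef_rot: [[0.997, 0.075, -0.028], [0.075, -0.997, 0.025], [-0.026, -0.027, -0.999]]
contact_force: [0.3, -0.3, -2.3]
opening: 35.7
```

```bash
python3 hold.py 2
```

```text
28.9 pos [461.9 194.6 159.2] z [ 0.0031  0.0335 -0.9994] yaw 4.31 F [ 0.6  0.2 -1.1] op 35.7 qv 0.056
```

Call:
step_arm:
  plan:
    - {"jaw": -1, "tx": 0, "ty": 0, "tz": 0.045, "yaw": 0}
    - {"jaw": -1, "tx": 0, "ty": 0, "tz": 0, "yaw": 0}

```text
clock: 29.1
eef_pos: [467.5, 197.4, 122.3]
eef_rot: [[0.997, 0.076, 0.019], [0.075, -0.996, 0.038], [0.022, -0.036, -0.999]]
contact_force: [-1.9, -0.0, -4.9]
opening: 35.7
```

```bash
python3 hold.py 1;python3 hold.py 1
```

```text
29.15 pos [471.5 198.5 127.8] z [ 0.0296  0.0408 -0.9987] yaw 4.29 F [1.  0.2 0.2] op 35.9 qv 0.092
29.2 pos [472.8 198.9 129.5] z [ 0.033   0.0417 -0.9986] yaw 4.28 F [ 0.2  0.2 -1.9] op 35.4 qv 0.027
```

Call:
step_arm:
  plan:
    - {"jaw": -1, "tx": -0.01, "ty": 0.045, "tz": 0, "yaw": 0}

```text
clock: 29.3
eef_pos: [468.9, 156.8, 131.3]
eef_rot: [[0.996, 0.083, 0.04], [0.081, -0.996, 0.046], [0.043, -0.042, -0.998]]
contact_force: [0.8, -2.2, -2.4]
opening: 35.9
```

```bash
python3 hold.py 1
```

```text
29.35 pos [468.  147.7 131.2] z [ 0.0388  0.0353 -0.9986] yaw 4.25 F [-1.9 -6.1 -3.1] op 35.7 qv 0.152
```

Call:
step_arm:
  plan:
    - {"jaw": -1, "tx": -0.008, "ty": -0.045, "tz": 0, "yaw": 0}

```text
clock: 29.45
eef_pos: [460.0, 187.4, 135.5]
eef_rot: [[0.997, 0.065, 0.045], [0.064, -0.997, 0.033], [0.047, -0.03, -0.998]]
contact_force: [1.0, 1.5, -3.1]
opening: 36.2
```

```bash
for i in 1 2 3 4; do python3 hold.py 1; done
```

```text
29.5 pos [457.6 196.9 137.1] z [ 0.0442  0.0433 -0.9981] yaw 4.15 F [-1.6  5.8 -1.3] op 35.8 qv 0.154
29.55 pos [458.2 195.1 136.8] z [ 0.0448  0.04   -0.9982] yaw 4.36 F [ 0.2  0.2 -2.1] op 35.9 qv 0.07
29.6 pos [458.4 193.6 136.2] z [ 0.0446  0.0374 -0.9983] yaw 4.37 F [-0.3 -0.9 -2.4] op 35.5 qv 0.028
29.65 pos [458.3 192.7 135.5] z [ 0.0437  0.0363 -0.9984] yaw 4.33 F [-0.6  0.2 -2. ] op 35.7 qv 0.021
```

Call:
step_arm:
  plan:
    - {"jaw": -1, "tx": 0, "ty": 0, "tz": 0.045, "yaw": 0}

```text
clock: 29.75
eef_pos: [467.0, 195.9, 99.0]
eef_rot: [[0.995, 0.078, 0.062], [0.075, -0.996, 0.041], [0.065, -0.036, -0.997]]
contact_force: [2.0, 0.6, -3.6]
opening: 35.6
```

```bash
python3 hold.py 2
```

```text
29.85 pos [457.4 193.1  86.7] z [ 0.0353  0.0334 -0.9988] yaw 4.32 F [-0.6 -0.3 -4.1] op 35.8 qv 0.061
```

Call:
step_arm:
  plan:
    - {"jaw": -1, "tx": 0.002, "ty": 0, "tz": 0.04, "yaw": -0.3}

```text
clock: 29.95
eef_pos: [466.5, 195.6, 53.3]
eef_rot: [[0.995, 0.082, 0.049], [0.08, -0.996, 0.037], [0.052, -0.033, -0.998]]
contact_force: [2.0, 0.9, -2.2]
opening: 35.8
```

```bash
python3 hold.py 2
```

```text
30.05 pos [457.7 193.1  43.1] z [ 0.0258  0.0303 -0.9992] yaw 4.6 F [-0.9 -0.8 -3.9] op 35.6 qv 0.055
```

Call:
step_arm:
  plan:
    - {"jaw": -1, "tx": 0, "ty": 0, "tz": -0.045, "yaw": 0}
    - {"jaw": -1, "tx": 0, "ty": 0, "tz": 0.035, "yaw": 0}

```text
clock: 30.25
eef_pos: [462.5, 193.2, 61.4]
eef_rot: [[0.996, 0.08, 0.036], [0.079, -0.996, 0.033], [0.039, -0.03, -0.999]]
contact_force: [2.4, 0.3, -2.1]
opening: 35.7
```

```bash
python3 hold.py 1;python3 hold.py 1;python3 hold.py 1
```

```text
30.3 pos [453.6 190.8  48.8] z [ 0.0139  0.0265 -0.9996] yaw 4.53 F [-3.1 -1.1 -8. ] op 36.1 qv 0.171
30.35 pos [450.7 190.   47.4] z [ 0.0065  0.0244 -0.9997] yaw 4.54 F [-0.7 -0.4 -2.9] op 35.8 qv 0.035
30.4 pos [451.2 190.3  48.1] z [ 0.0079  0.0249 -0.9997] yaw 4.55 F [-1.2  0.4 -1.9] op 35.4 qv 0.026
```

Call:
step_arm:
  plan:
    - {"jaw": -1, "tx": -0.005, "ty": -0.003, "tz": 0.024, "yaw": 0}

```text
clock: 30.5
eef_pos: [450.8, 194.2, 29.3]
eef_rot: [[0.997, 0.079, 0.018], [0.078, -0.997, 0.027], [0.02, -0.026, -0.999]]
contact_force: [1.2, -0.2, -1.6]
opening: 35.7
```

```bash
python3 hold.py 4; python3 -c "
from h import *
snap('side','s13');snap('wrist','w13')"
```

```text
30.7 pos [446.6 193.4  25.4] z [ 0.0085  0.0249 -0.9997] yaw 4.55 F [-0.3 -0.7 -2.6] op 36.0 qv 0.022
```

View pics/w13.png

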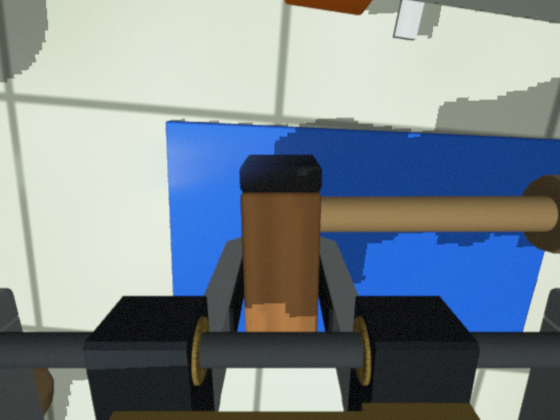

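Call:
step_arm:
  plan:
    - {"jaw": -1, "tx": 0, "ty": 0, "tz": 0.01, "yaw": 0}

```text
clock: 30.9
eef_pos: [450.0, 194.5, 18.5]
eef_rot: [[0.997, 0.08, 0.016], [0.079, -0.997, 0.027], [0.018, -0.026, -1.0]]
contact_force: [-0.2, -0.4, -2.3]
opening: 35.7
```

```bash
python3 hold.py 3
```

```text
31.05 pos [447.3 193.8  15.7] z [ 0.0097  0.0252 -0.9996] yaw 4.54 F [ 0.3 -0.4 -2.6] op 36.0 qv 0.003
```

Call:
step_arm:
  plan:
    - {"jaw": -1, "tx": 0, "ty": 0, "tz": 0.004, "yaw": 0}

```text
clock: 31.15
eef_pos: [447.9, 194.0, 12.2]
eef_rot: [[0.997, 0.079, 0.011], [0.079, -0.997, 0.026], [0.013, -0.025, -1.0]]
contact_force: [0.2, 0.0, -2.3]
opening: 35.3
```

```bash
python3 hold.py 3
```

```text
31.3 pos [447.  193.8  11.3] z [ 0.0087  0.025  -0.9996] yaw 4.54 F [ 1.2 -0.3 -3.3] op 35.9 qv 0.006
```

Not touching yet, so I'll lower in 1.5 mm steps.

Call:
step_arm:
  plan:
    - {"jaw": -1, "tx": 0, "ty": 0, "tz": 0.0015, "yaw": 0}

```text
clock: 31.4
eef_pos: [447.4, 193.9, 10.2]
eef_rot: [[0.997, 0.079, 0.01], [0.079, -0.997, 0.025], [0.012, -0.024, -1.0]]
contact_force: [-0.9, 2.3, 6.3]
opening: 36.0
```

```bash
python3 hold.py 2
```

```text
31.5 pos [447.5 193.9  10.5] z [ 0.0098  0.025  -0.9996] yaw 4.54 F [-1.6  1.2  0.7] op 35.9 qv 0.003
```

Call:
step_arm:
  plan:
    - {"jaw": -1, "tx": 0, "ty": 0, "tz": 0.0015, "yaw": 0}

```text
clock: 31.6
eef_pos: [447.9, 194.1, 10.1]
eef_rot: [[0.997, 0.079, 0.011], [0.079, -0.997, 0.025], [0.013, -0.024, -1.0]]
contact_force: [-3.2, 0.6, 6.9]
opening: 35.4
```

```bash
python3 hold.py 2
```

```text
31.7 pos [447.9 194.1  10.2] z [ 0.0109  0.0248 -0.9996] yaw 4.53 F [-3.3  1.   4.4] op 35.9 qv 0.003
```

Call:
step_arm:
  plan:
    - {"jaw": -0.05, "tx": 0, "ty": 0, "tz": 0, "yaw": 0}
    - {"jaw": -0.05, "tx": 0, "ty": 0, "tz": 0, "yaw": 0}
    - {"jaw": 0.3, "tx": 0, "ty": 0, "tz": 0, "yaw": 0}
    - {"jaw": 0.6, "tx": 0, "ty": 0, "tz": 0, "yaw": 0}
    - {"jaw": 0.6, "tx": 0, "ty": 0, "tz": 0, "yaw": 0}

```text
clock: 32.2
eef_pos: [449.1, 194.5, 10.6]
eef_rot: [[0.997, 0.079, 0.014], [0.079, -0.997, 0.026], [0.016, -0.025, -1.0]]
contact_force: [-0.1, -0.0, -0.8]
opening: 65.3
```

```bash
python3 hold.py 2;  python3 -c "
from h import *
snap('wrist','w14')"
```

```text
32.3 pos [449.  194.4  10.6] z [ 0.0136  0.0262 -0.9996] yaw 4.54 F [-0.7  0.8  0.3] op 72.7 qv 0.001
```

View pics/w14.png

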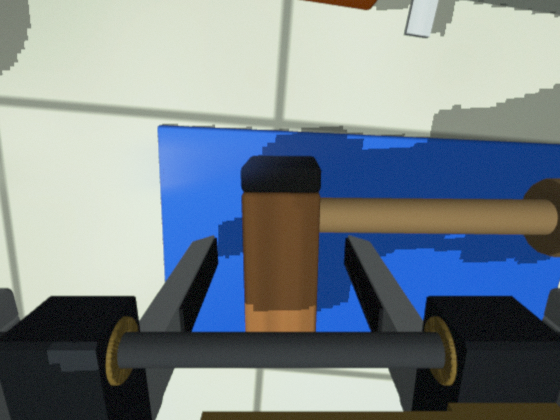

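Call:
step_arm:
  plan:
    - {"jaw": 1, "tx": -0.002, "ty": 0, "tz": -0.02, "yaw": 0}
    - {"jaw": 1, "tx": -0.002, "ty": 0, "tz": -0.03, "yaw": 0}
    - {"jaw": 1, "tx": 0, "ty": 0, "tz": -0.04, "yaw": 0}
    - {"jaw": 1, "tx": 0, "ty": 0, "tz": -0.045, "yaw": 0}
    - {"jaw": 1, "tx": 0, "ty": 0.02, "tz": -0.045, "yaw": 0}
    - {"jaw": 1, "tx": 0, "ty": 0.04, "tz": -0.045, "yaw": 0}
    - {"jaw": 1, "tx": 0.0, "ty": 0.03, "tz": -0.03, "yaw": 0}

```text
clock: 33.05
eef_pos: [444.4, 104.2, 257.0]
eef_rot: [[0.996, 0.087, -0.002], [0.087, -0.996, 0.022], [-0.0, -0.023, -1.0]]
contact_force: [1.0, -0.1, 0.7]
opening: 94.0
```

```bash
python3 hold.py 6;  python3 -c "
from h import *
snap('wrist','w15');snap('side','s15');snap('scene','c15')"
```

```text
33.35 pos [443.4 105.5 252.4] z [-0.0082  0.0225 -0.9997] yaw 4.93 F [0.4 0.4 0.6] op 94.0 qv 0.012
```

View pics/w15.png

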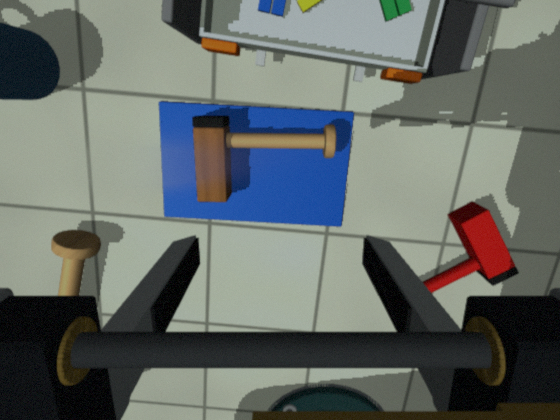

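View pics/s15.png

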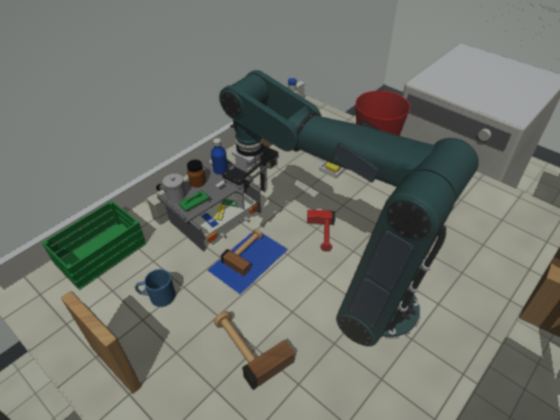

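View pics/c15.png

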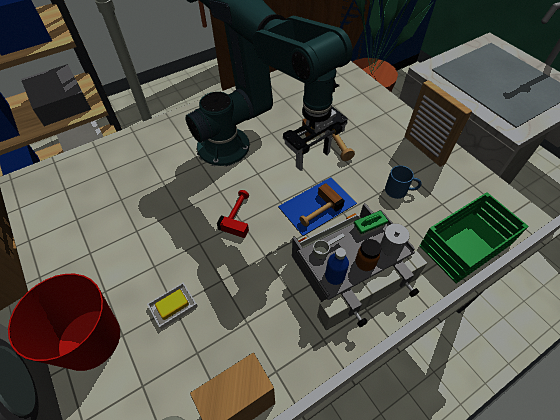

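The mallet lies flat on the mat, with its head at (211,160) in the wrist view. One last check of the tray before I hand in.

Run:
```python
from h import *
W=load("w15");im=W["image"][:,:,::-1]
a=cv2.resize(im[10:75,155:315],None,fx=5,fy=4.5,interpolation=cv2.INTER_CUBIC);b=cv2.resize(im[35:95,350:510],None,fx=5,fy=4.5,interpolation=cv2.INTER_CUBIC)
cv2.imwrite("pics/w15c.png",np.vstack([a,b]))
```

```text
(no output)
```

View pics/w15c.png

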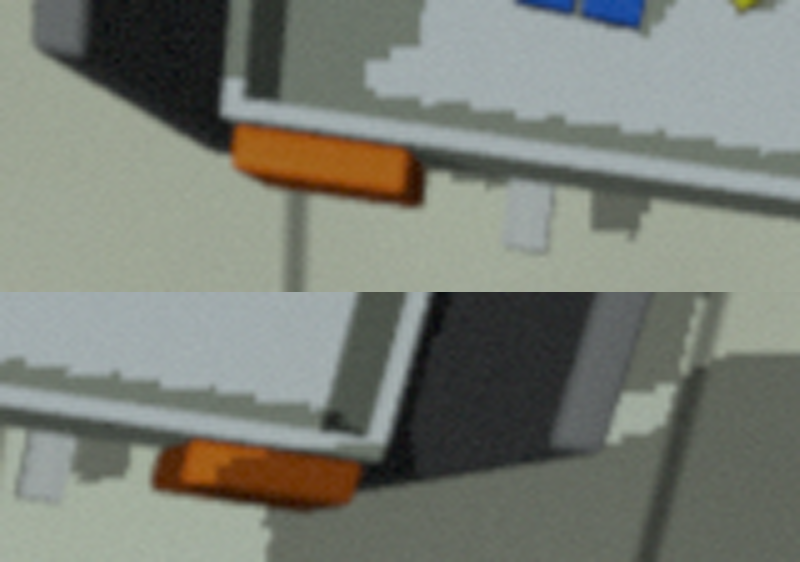

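Run:
```python
from sh import *
W=load("w15")
for n,uv,z in(("rimL",(199.4,35.6),68),("rimR",(426.6,72.3),68),("cLt",(172,22.2),115),("cRt",(460,69.7),115),("cL0",(199,43.8),0),("cR0",(422.5,78.5),0)):
    X=onz(W,uv,z);print(n,s(X))
```

```text
rimL [564.5 242.3  68. ]
rimR [565.8  14.1  68. ]
cLt [564.9 253.8 115. ]
cRt [565.7   3.3 115. ]
cL0 [564.8 260.2   0. ]
cR0 [567.8  -7.6   0. ]
```

The tray rim lines up with the cheek ends to within about 0.4 mm on both sides: 564.5 against 564.9 left, 565.8 against 565.7 right.

```bash
python3 -c "
from station import *
print(sign_off())"
```

```text
the job is handed in; nothing more can be done
None
```

The tray is home on both sides and the mallet is back flat on its mat. I handed the job in at about 33 s.

- **Mallet:** I took the smaller wooden mallet from the mat, not the red one or the larger wooden one. I pinched it across the head.
- **Tapping:** I tapped in turn left, right, left, right, left, right, left. By my estimates neither side led by more than about 4.8 mm, so the tray never bound.
- **Forces:** Sliding pushes read about 7–9 N. The last push on each side reached its hard stop, reading at most 12.6 N on the right and 12.4 N on the left, with no further movement. These are sampled readings, so short peaks between them would not show.
- **Last checks:** The tray front lines up with the cheek ends to about 0.4 mm on both sides at the rim. An earlier bumper measurement put it 0.5–1 mm out, which is within the camera calibration error. In the final pictures the mallet lies on the mat with its head over it, the bystanders look unmoved, and the gripper is clear with no contact.
- **Slips:** The tool tilt drifted up to about 4° between taps and had to be worked back each time. At the lay-down the handle end touched first, so the head dropped about 2.5 mm onto the mat when I released it.

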